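Reload the ratchet block feeder

TASK

Reload the block feeder: throw its ratchet pawl over so that the pusher can be drawn fully back, lift the end stop out and set it back fully home the other way round, with its tall plate towards the trough, and set all the loose cut pieces (two to four, beside the feeder) in a row in the trough between them. Then drop the pawl back into the rack and leave the pusher pushed up so that the row is pressed snugly, without gaps, against the end stop. Leave everything else on the counter alone.

Things in the scene. Friction and masses are not known exactly. Their poses are not given: they have to be found in the camera images.
- feeder: the block feeder: metal base plate 312 x 118 mm fixed to the counter, x = -156 to +156, y = -82 to +36 mm. Origin on the counter under the trough's centre line; x runs along the trough towards the end stop, z up. A toothed rack lies along y = -68 mm (12 mm wide, x = -148 to +12 mm, pitch 10 mm, tops 23 mm above the counter)
- trough (a point): on the trough's floor, 6 mm above the counter, at feeder x = 0, y = 0. The trough is 40 mm wide (feeder y = -20 to +20), from x = -149 to +84 mm; its low lips are 4 mm thick with tops 16 mm above the counter
- pocket (a point): centre of the floor of the end stop's pocket, feeder x = +120 mm, y = 0, 6 mm above the counter. Pocket 60 mm (feeder x) x 54 mm inside, walls up to 18 mm above the counter, open to the trough in the middle
- pusher (a joint): travel of the pusher carriage along the trough in m: 0 = fully drawn back (left), grows towards the end stop, at most 0.15. It slides stiffly (about 2.5 N) and stays where it is left. While the pawl lies in the rack it moves only towards the end stop
- pusher_handle (a point): grip point on the pusher's upright wooden handle, 60 mm above the counter; the handle is 18 mm (along the trough) x 20 mm (across) and stands from 34 to 78 mm above the counter; it does not turn
- pusher_face (a point): middle of the pusher's steel front face (37 mm wide, from 7 to 43 mm above the counter), the face that presses on the pieces; feeder x = -93 mm when the pusher is fully back. Axes as the feeder's
- pawl (a joint): angle of the ratchet pawl in rad: about 0 (up to 0.15) = nose lying in the rack, grows as its knob is lifted up and over towards the end stop, 2.35 = thrown fully over. Past about 1.6 it stays over by its own weight, below about 1.4 it falls back into the rack
- pawl_knob (a point): centre of the black knob at the pawl's free end: a cylinder 14 mm in diameter and 14 mm long, its axis across the trough (along the feeder's y), pinch it on its flat ends; 52 mm from the pivot, so it travels on a circle about the pivot in the feeder's x-z plane. Pawl down: 52 mm behind (away from the end stop) and 6 mm above the pivot
- pawl_pivot (a point): centre of the pawl's hinge, on the pusher at feeder y = -68 mm, 40 mm above the counter; the hinge axis is the feeder's y. Moves with the pusher
- stop_grip (a point): the loose end stop: white block 56 (x) x 50 x 16 mm, snug in the pocket (2 mm play on each side, foot tapered over 4 mm), with an upright grip rib in its middle, 14 mm thick (its y) x 26 mm long (its x), top 51 mm above the underside. This point is in the rib, 38 mm above the underside (44 mm above the counter when seated). Its x axis points to the tall plate
- stop_plate (a point): middle of the end stop's tall steel plate (6 mm thick, 46 mm wide, rising to 43 mm above the underside), 25 mm along the stop's own x from the rib's centre. At the start it is on the side away from the trough; with the stop turned and seated its outer face is at feeder x = +92 mm (2 mm play)
- piece_1_mid (a point): centre of piece 1: a white speckled cut piece, 34 mm (its x) x 38 mm (its y) x 30 mm high, made of two slices side by side in x that are staggered 4 mm along y; pinch across its x. 15 mm above the counter at the start, 21 mm in the trough. Two to four pieces are present; an absent one reads None
- piece_2_mid (a point): centre of piece 2: a white speckled cut piece, 34 mm (its x) x 38 mm (its y) x 30 mm high, made of two slices side by side in x that are staggered 4 mm along y; pinch across its x. 15 mm above the counter at the start, 21 mm in the trough. Two to four pieces are present; an absent one reads None
- piece_3_mid (a point): centre of piece 3: a white speckled cut piece, 34 mm (its x) x 38 mm (its y) x 30 mm high, made of two slices side by side in x that are staggered 4 mm along y; pinch across its x. 15 mm above the counter at the start, 21 mm in the trough. Two to four pieces are present; an absent one reads None
- piece_4_mid (a point): centre of piece 4: a white speckled cut piece, 34 mm (its x) x 38 mm (its y) x 30 mm high, made of two slices side by side in x that are staggered 4 mm along y; pinch across its x. 15 mm above the counter at the start, 21 mm in the trough. Two to four pieces are present; an absent one reads None
- flour_shaker: bystander, leave it alone: steel flour shaker, 61 mm across, 84 mm high; origin at its underside
- tape_roll: bystander, leave it alone: roll of tape, 104 mm across, 25 mm high; origin at its underside
- timer: bystander, leave it alone: kitchen timer, 63 mm across, 44 mm high; origin at its underside
- slab_bar: bystander, leave it alone: uncut speckled bar 47 (x) x 152 (y) x 34 mm; origin at its underside
- cup: bystander, leave it alone: fluted cup with a set sweet, 75 mm across, 33 mm high; origin at its underside

How it is judged:
On the way, in this order (a step that is already met when the one before it is completed fails the run):
1. the pawl is thrown over, clear of the rack (value of joint pawl above 1.6 rad), for 0.2 s.
2. the pusher is drawn fully back (value of joint pusher below 0.012 m), for 0.2 s.
3. the end stop sits in its pocket with its plate towards the trough, and every piece present lies in the trough between pusher and stop (x of stop_plate in the frame of feeder below 0.1 m and z of stop_grip in the frame of feeder below 0.0475 m and angle between stop_grip's own z axis and vertical below 0.06 rad and x of stop_grip in the frame of feeder between 0.115 and 0.125 m and y of piece_1_mid in the frame of feeder between -0.012 and 0.012 m and z of each of piece_1_mid, piece_2_mid, piece_3_mid, piece_4_mid in the frame of feeder below 0.03 m and x of each of piece_1_mid, piece_2_mid, piece_3_mid, piece_4_mid in the frame of feeder below 0.092 m and x of each of piece_1_mid, piece_2_mid, piece_3_mid, piece_4_mid in the frame of pusher_face above 0.008 m and y of piece_2_mid in the frame of feeder between -0.012 and 0.012 m and y of piece_3_mid in the frame of feeder between -0.012 and 0.012 m and y of piece_4_mid in the frame of feeder between -0.012 and 0.012 m), for 0.2 s.
4. the pusher presses the row of pieces against the end stop (contact force between any of piece_1, piece_2, piece_3, piece_4 and pusher above 0.3 N and contact force between any of piece_1, piece_2, piece_3, piece_4 and end_stop above 0.3 N), for 0.2 s.
At the end, for the whole second after the job is handed in: stop home in its pocket (3 mm), plate on the trough side; all pieces in the trough (12 mm of its centre line) between pusher and stop; after being pressed, first and last piece centres stay within 30 mm of pusher face and plate; pawl in the rack (under 0.25 rad); at rest (all of step 3 and x of any of piece_1_mid, piece_2_mid, piece_3_mid, piece_4_mid in the frame of pusher_face below 0.03 m and x of any of piece_1_mid, piece_2_mid, piece_3_mid, piece_4_mid in the frame of feeder above 0.062 m and value of joint pawl below 0.25 rad and linear speed of each of piece_1, piece_2, piece_3, piece_4 below 0.02 m/s and velocity of joint pusher below 0.01 m/s); the robot touches nothing.
It fails at once if a bystander is pushed more than 3 cm or tipped (distance of any of flour_shaker, tape_roll, timer, slab_bar, cup from where it was at the start of the episode above 0.03 m or angle between any of flour_shaker, tape_roll, timer, slab_bar, cup's own z axis and vertical above 0.5 rad).
Of piece_1, piece_2, piece_3, piece_4 only 2 to 4 are there at a start; the rules pass over those that are not, and their reading is None.
At some moment in a run one of piece_1, piece_2, piece_3, piece_4 may be knocked a few centimetres aside while the robot is not near it.
Once in a run the grip may slacken for a moment while it holds something.
It also fails if it takes over 210 s, if anything falls off the work surface, if the arm or the gripper's body presses on something with over 40 N, if the wrist force passes 120 N, or if a joint passes its speed limit or range.

ROBOT

A 6-joint arm with a two-finger parallel gripper is mounted at the origin on a cart in front of the work surface, level with it; the furniture and walls round the work are solid. World frame = base frame: x ahead of the robot, y to its left, z up, the work surface at z = 0. Lengths are in m, angles in rad, forces in N, time in s.
With the tool pointing down it reaches from about 0.375 to 0.9 m from the base axis. Payload 3.1 kg.
Tool frame: the origin (TCP) lies midway between the tips of the shut fingers; the grasp point (between the pads) lies 19 mm behind it; z points along the fingers, x is the direction in which the jaws open and shut, and the axes are right-handed (so a half turn about z gives the same grasp; the last joint's range is limited). The gripper opens to 85 mm and grips with 20 to 120 N. Pads are 22 mm wide; open, the fingers measure 114 mm over their backs; the gripper's body (76 mm by 85 mm) begins 54 mm behind the grasp point. The pads swing forward as they close: fully open they stand 13 mm farther back than shut.
Start: joints at [0.986, 0.527, 1.433, -0, 1.181, -0.178], TCP at [0.247, 0.574, 0.21] pointing down, gripper open.
Joint ranges: [-3.08, 3.08], [-0.75, 2.2], [0.22, 2.44], [-1.43, 4.57], [0, 2.65], [-2.85, 2.85]. Speed limits (rad/s): [2.79, 2.79, 3.14, 3.14, 3.14, 3.14].

INTERFACE

Orientations are given as a unit quaternion [x, y, z, w].
In Python, from station import * gives the robot as it stands.
- The arm moves only by the tool servo_tool, never from a script. Its argument "targets" is a list of rows, each a list of 6 numbers: the shift along the tool's x, y, z in mm, then the turn, a rotation vector about the tool's x, y, z in degrees. A call has 1 to 10 rows; each row is the pose to reach, as a shift and turn from the pose commanded when the call began, along the tool's axes at that moment; what a row does not reach only later rows make up. A row lasts 1/8 s, in which the tool goes at most 62.5 mm and 10.7 degrees, less where a joint would pass 70% of its speed; a pose out of reach is approached as far as the arm can. A call with a gripper value outside its range is refused whole. "gripper" is the finger opening in mm, from 0 to 85.4, set as the call begins (left out, the last holds). The fingers move at their own pace and stop on an object; "newtons" is the grip in N (left out, the last holds). Time passes only in rows, so rows that repeat a pose let the fingers close. It gives the time, the measured TCP pose, the force and the opening at its end, in the units of the state.
- sense(): the state, without advancing time (a new reading comes with each control period).
- snapshot(name): name is "side" or "top" or "wrist"; returns a dict with "color" (480x640x3 uint8, red, green, blue), "vfov" (degrees; the focal length in pixels is half the picture's height over the tangent of half this angle, whatever the lens; pixels are square), "cx", "cy" (the principal point, pixels), "D" ([k1, k2, p1, p2, k3] as OpenCV has them; the pictures are not rectified), "R" (3x3) and "t" (3): a world point X has camera coordinates R X + t. Camera axes: x right, y down, z forward; pixel columns grow to the right and rows downward; lengths in m; the calibration is good to about 2 mm. A picture is of the moment at which its call begins. There is no depth.
- sign_off(): hands the job in, once; it reports no verdict.
The state is a dict: "t": time; "q": joint angles; "qd": joint speeds; "tau": joint torques, N m; "tcp_pos": TCP position; "tool_rot": TCP orientation; "force": force on the tool from outside, world axes, zero at the start; "ft_torque": the same for the moment, N m; "finger_gap": opening from 0.0 (shut) to 1.0 (fully open).
Only numpy, scipy, OpenCV 4.12 (cv2) and the standard library are available. Lean on these libraries where they do the work, as an engineer would, in place of code of your own. Each camera call takes 0.05 s, during which the arm holds its last target. There are 200 camera calls.

## Working session

There is one attempt and no reset: what is moved stays moved. The work goes in short steps, Python scripts to look and compute and a tool call to move; the robot and the scene stay as the last step left them, time stands still between calls to the robot, and variables do not carry over. Pictures are saved under pics/ and viewed, about 12 in all and at most 16, crops included, and the job is handed in when it is done.

Besides the shell and the picture viewer there is one more tool, called after "Request:" as name(argument=value, ...), one argument or row to a line, values as JSON. servo_tool: Moves the arm, as the interface text tells. Its arguments: {"type":"object","properties":{"targets":{"type":"array","items":{"type":"array","items":{"type":"number"}}},"gripper":{"type":"number"},"newtons":{"type":"number"}},"required":["targets"]}

```bash
ls; mkdir -p pics
cat > h.py <<'E'
from station import *
import numpy as np, cv2
from scipy.spatial.transform import Rotation as Ro
def K(s):
    f=240/np.tan(np.radians(s["vfov"])/2); return np.array([[f,0,s["cx"]],[0,f,s["cy"]],[0,0,1.]])
def ray(s,uv,z):
    """pixels -> world points on plane z"""
    p=cv2.undistortPoints(np.array(uv,float).reshape(-1,1,2),K(s),np.array(s["D"],float)).reshape(-1,2)
    R=np.array(s["R"]);t=np.array(s["t"]);c=-R.T@t
    d=np.c_[p,np.ones(len(p))]@R
    return c+d*((np.broadcast_to(z,len(p))-c[2])/d[:,2])[:,None]
def proj(s,X):
    return cv2.projectPoints(np.array(X,float).reshape(-1,1,3),cv2.Rodrigues(np.array(s["R"],float))[0],np.array(s["t"],float),K(s),np.array(s["D"],float))[0].reshape(-1,2)
def snap(n,f):
    s=snapshot(n); cv2.imwrite("pics/"+f+".png",s["color"][:,:,::-1])
    import pickle; pickle.dump(s,open("pics/"+f+".pkl","wb")); return s
def load(f):
    import pickle; return pickle.load(open("pics/"+f+".pkl","rb"))
E
python3 - <<'E'
from h import *
s=snap("top","top0"); s2=snap("side","side0")
for q in(s,s2): R=np.array(q["R"]);print(q["vfov"],-R.T@np.array(q["t"]),R[2],q["D"])
print(sense())
E
```

```text
pics
53.16202512919273 [0.41134816 0.00445399 1.11974366] [ 0.12156757 -0.0076467  -0.9925537 ] [-0.11625534  0.          0.          0.          0.        ]
46.26291760842229 [ 0.56059565 -1.05391667  0.92934025] [ 0.00150314  0.77264354 -0.63483832] [-0.08448613  0.          0.          0.          0.        ]
{'t': 0.1, 'q': array([ 9.85479936e-01,  5.28368893e-01,  1.43379790e+00, -2.16093987e-05,
        1.18141206e+00, -1.78501107e-01]), 'qd': array([-2.59279911e-05, -1.48587178e-03, -1.50524187e-03,  1.49932886e-03,
       -9.69987401e-04,  1.98008742e-04]), 'tau': array([-3.81988648e-04, -4.43305707e+01, -1.78586841e+01, -2.54175047e-04,
        3.85040927e-03,  1.22005915e-05]), 'tcp_pos': array([0.24688974, 0.5734056 , 0.20912662]), 'tool_rot': array([ 8.35367468e-01,  5.49691010e-01, -9.09425250e-04,  3.99109234e-04]), 'force': array([0.91763016, 0.57684269, 0.09749276]), 'ft_torque': array([ 0.03762871, -0.02704573, -0.01348755]), 'finger_gap': 0.9985246753145077}
```

View pics/top0.png

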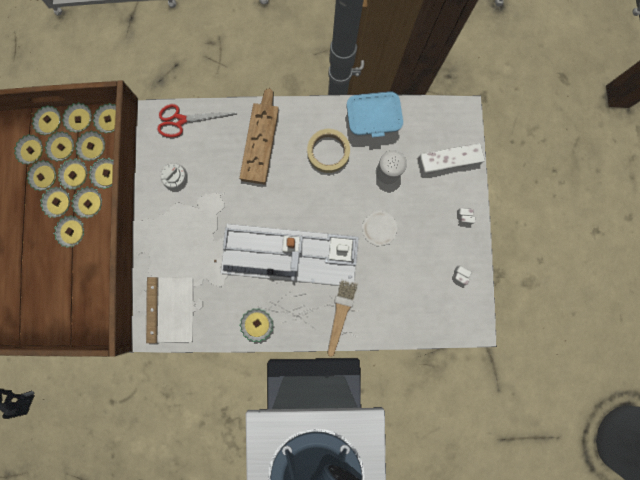

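View pics/side0.png

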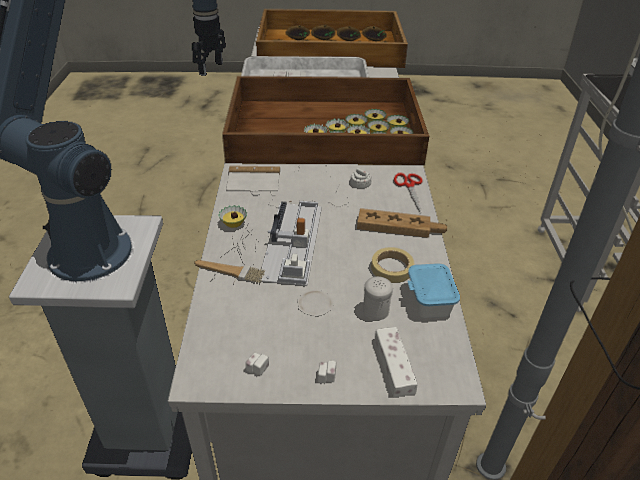

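The top view shows the feeder from about (222,226) to (356,285), with its end stop at (342,248), pusher handle at (291,243) and pawl knob near (270,271). Two loose pieces lie at (466,216) and (462,275). I'll zoom in on these.

Run:
```python
from h import *
s=load("top0");im=s["color"][:,:,::-1]
a=cv2.resize(im[215:295,210:370],(800,400),interpolation=cv2.INTER_CUBIC)
b=cv2.resize(im[200:295,440:490],(0,0),fx=2,fy=2)
c1=cv2.resize(im[200:230,445:490],(400,200)[0:2] if 0 else (300,200),interpolation=cv2.INTER_CUBIC)
c2=cv2.resize(im[260:290,440:485],(300,200),interpolation=cv2.INTER_CUBIC)
o=np.zeros((600,800,3),np.uint8);o[:400]=a;o[400:,:300]=c1;o[400:,400:700]=c2
cv2.imwrite("pics/z0.png",o)
uv=[(222,226),(357,236),(355,285),(221,275)]
print(ray(s,uv,0.0).round(3)); print(ray(s,[(466,216),(462,275)],0.03).round(3))
```

```text
[[ 0.581  0.213  0.   ]
 [ 0.552 -0.106  0.   ]
 [ 0.437 -0.098  0.   ]
 [ 0.465  0.214  0.   ]]
[[ 0.592 -0.36   0.03 ]
 [ 0.454 -0.343  0.03 ]]
```

View pics/z0.png

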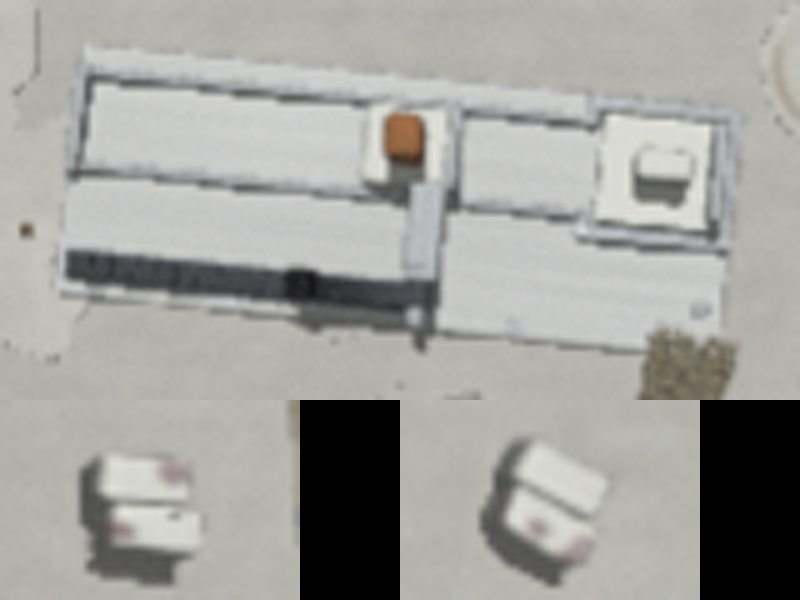

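```bash
cat >> h.py <<'E'
from scipy.optimize import least_squares
def fitrigid(s,uv,P):
    """P feeder-frame pts -> (x,y,yaw)"""
    P=np.array(P,float);uv=np.array(uv,float)
    def W(p): return np.c_[P[:,:2]@Ro.from_euler('z',p[2]).as_matrix()[:2,:2].T+p[:2],P[:,2]]
    r=least_squares(lambda p:(proj(s,W(p))-uv).ravel(),[.5,.05,-1.6],loss="soft_l1"); return r.x,(proj(s,W(r.x))-uv)
def go(pos,yaw=None,F=None):
    """print shift (tool axes mm) and turn (deg) to bring TCP to pos; yaw=world angle of tool x (mod 180), tool down"""
    st=sense();R=Ro.from_quat(st["tool_rot"])
    sh=R.inv().apply(np.array(pos)-st["tcp_pos"])*1000
    if yaw is None: x=R.as_matrix()[:,0];yaw=np.arctan2(x[1],x[0])
    out=[]
    for y in(yaw,yaw+np.pi):
        T=Ro.from_matrix(np.array([[np.cos(y),np.sin(y),0],[np.sin(y),-np.cos(y),0],[0,0,-1]]).T)
        out.append(np.degrees((R.inv()*T).as_rotvec()))
    print("shift",sh.round(1),"turn",out[0].round(1),"or",out[1].round(1),"q6",st["q"][5].round(2))
def fr(F,p):
    """feeder->world"""
    c,s_=np.cos(F[2]),np.sin(F[2]); return np.array([F[0]+c*p[0]-s_*p[1],F[1]+s_*p[0]+c*p[1],p[2]])
def inv(F,w):
    c,s_=np.cos(F[2]),np.sin(F[2]); d=np.array(w)[:2]-F[:2]; return np.array([c*d[0]+s_*d[1],-s_*d[0]+c*d[1]])
E
python3 - <<'E'
from h import *
s=load("top0")
cr=[(85,47),(740,112),(720,350),(58,292),(463,118),(585,212)]
uv=[(a/5+210,b/5+215) for a,b in cr]
P=[(-.156,.036,.006),(.156,.036,.006),(.156,-.082,.006),(-.156,-.082,.006)]
F,res=fitrigid(s,uv[:4],P);print(F.round(4),res.round(1))
for n,(a,b),z in(("handle",(405,125),.078),("knob",(300,280),.053),("rib",(665,158),.057),("face top",(457,140),.043),("pivotbar",(425,235),.045)):
    w=ray(s,[(a/5+210,b/5+215)],z)[0];print(n,w.round(4),(inv(F,w)*1000).round(1))
k=fr(F,(-.02,-.03,.28)); go(k,F[2]+np.pi/2)
w=snap("wrist","w0");R=np.array(w["R"]);print(w["vfov"],-R.T@np.array(w["t"]),R[2])
E
```

```text
[ 0.5322  0.0498 -1.6799] [[-0.4 -0.5]
 [ 0.7 -1.2]
 [ 0.5  1.5]
 [-0.8  0.4]]
handle [0.5358 0.0465 0.078 ] [2.8 3.9]
knob [0.47  0.095 0.053] [-38.2 -66.7]
rib [ 0.5217 -0.0683  0.057 ] [118.6   2.4]
face top [0.5328 0.0245 0.043 ] [25.   3.3]
pivotbar [0.4898 0.0394 0.045 ] [ 14.9 -41. ]
shift [-357.8  434.6  -70.3] turn [ 0.1  0.1 72.9] or [-1.000e-01  1.000e-01 -1.071e+02] q6 -0.18
63.84390794738507 [0.17203216 0.60669494 0.37229193] [ 0.29205133 -0.12724638 -0.94789998]
```

Request:
servo_tool(
  targets=[
    [-10,10,-70,0,0,8],
    [-50,60,-70,0,0,17],
    [-100,120,-70,0,0,26],
    [-150,180,-70,0,0,35],
    [-200,240,-70,0,0,44],
    [-250,300,-70,0,0,53],
    [-300,360,-70,0,0,62],
    [-340,410,-70,0,0,70],
    [-358,435,-70,0,0,73],
    [-358,435,-70,0,0,73],
  ],
  gripper=40,
  newtons=30,
)

```text
t: 1.4
tcp_pos: [0.5059, 0.0708, 0.2799]
tool_rot: [0.998, -0.056, 0.0, -0.0]
force: [-0.1, 0.9, 0.6]
finger_gap: 0.468
```

Run:
```python
from h import *
s=snap("wrist","w1");R=np.array(s["R"]);print(s["vfov"],-R.T@np.array(s["t"]),R[2]); print(sense()["q"])
im=cv2.cvtColor(s["color"],cv2.COLOR_RGB2BGR);cv2.imwrite("pics/w1b.png",cv2.resize(im,(800,600)))
```

```text
63.84390794738507 [0.51524415 0.15282053 0.44305924] [-0.03506958 -0.31590527 -0.94814239]
[-0.08701496  0.29357794  1.61971794 -0.00520034  1.22349747  0.02950843]
```

View pics/w1b.png

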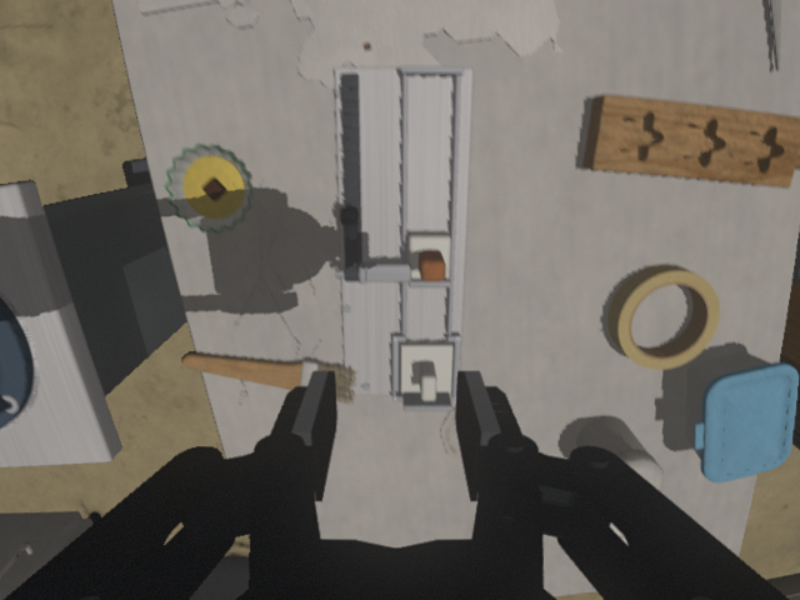

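The wrist view shows the feeder with the knob near (349,215), the handle near (432,260) and the stop rib near (428,385), in 800-pixel coordinates. I'll crop for an exact fit.

Run:
```python
from h import *
s=load("w1");im=s["color"][:,:,::-1]
c=im[45:335,260:385]
c=cv2.rotate(c,cv2.ROTATE_90_COUNTERCLOCKWISE) # (u,v)->(v-45, 384-u)
cv2.imwrite("pics/z1.png",cv2.resize(c,(0,0),fx=2.75,fy=2.75,interpolation=cv2.INTER_CUBIC)); print(c.shape)
```

```text
(125, 290, 3)
```

View pics/z1.png

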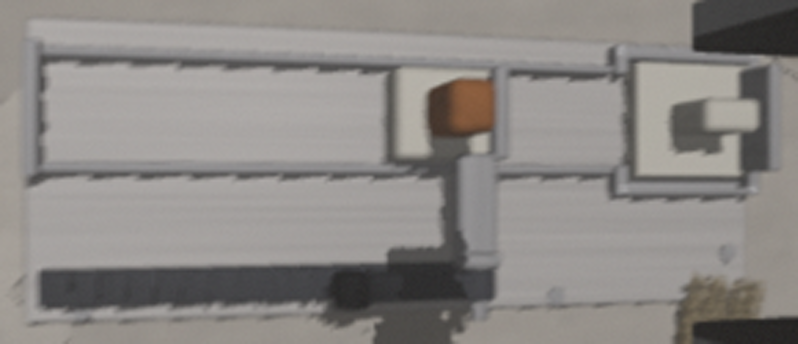

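Run:
```python
from h import *
s=load("w1")
U=lambda a,b:(384-b/2.75,45+a/2.75)
D=[((30,20),(-.156,.036,.006)),((28,321),(-.156,-.082,.006)),((40,270),(-.148,-.062,.023)),((40,307),(-.148,-.074,.023)),((634,63),(.092,.025,.022)),((634,178),(.092,-.025,.022)),((744,240),(.156,-.05,.006))]
F,res=fitrigid(s,[U(*d[0]) for d in D],[d[1] for d in D]);print(F.round(4));print(res.round(1))
for n,(a,b),z in(("handle top",(477,107),.078),("knob",(351,291),.053),("rib",(733,114),.057),("face top",(507,115),.043),("pivotbar",(480,225),.045)):
    w=ray(s,[U(a,b)],z)[0];print(n,w.round(4),(inv(F,w)*1000).round(1))
np.save("F.npy",F)
t0=load("top0")
print(inv(F,ray(t0,[(300/5+210,280/5+215)],.053)[0]),inv(F,ray(t0,[(405/5+210,125/5+215)],.078)[0]))
```

```text
[ 0.5326  0.0505 -1.6919]
[[ 2.4 -1.4]
 [-0.5 -1.8]
 [-1.2 -0.1]
 [ 0.4 -0.1]
 [-0.6  1.8]
 [-0.5  1.6]
 [ 2.1  1.5]]
handle top [0.5318 0.0474 0.078 ] [ 3.3 -0.4]
knob [0.4699 0.0958 0.053 ] [-37.4 -67.7]
rib [ 0.5203 -0.0675  0.057 ] [118.7   2. ]
face top [0.5292 0.0253 0.043 ] [25.5 -0.3]
pivotbar [0.4874 0.0418 0.045 ] [ 14.1 -43.8]
[-0.03659476 -0.06747033] [0.0035903  0.00363361]
```

Run:
```python
from h import *
F=np.load("F.npy");F[2]=-1.688;np.save("F.npy",F)
go(fr(F,(-.0375,-.068,.030)),F[2]+np.pi/2)
```

```text
shift [-44.9 -26.7 249.7] turn [ 0.3 -0.3  0.1] or [   0.4    0.4 -179.9] q6 0.03
```

Run:
```python
from h import *
for i in range(2):
  st=sense();print(st["t"],st["tcp_pos"],st["tool_rot"],np.abs(st["qd"]).max())
  R=Ro.from_quat(st["tool_rot"]).as_matrix();print(R.round(4))
F=np.load("F.npy");p=fr(F,(-.0375,-.068,.030));print(p,R.T@(p-st["tcp_pos"]))
```

```text
1.45 [0.50992294 0.06537743 0.2800273 ] [ 0.99834821 -0.05735074  0.0023283   0.00251502] 0.1307464523445689
[[ 0.9934 -0.1145  0.0044]
 [-0.1145 -0.9934 -0.0053]
 [ 0.0049  0.0048 -1.    ]]
1.45 [0.50992294 0.06537743 0.2800273 ] [ 0.99834821 -0.05735074  0.0023283   0.00251502] 0.1307464523445689
[[ 0.9934 -0.1145  0.0044]
 [-0.1145 -0.9934 -0.0053]
 [ 0.0049  0.0048 -1.    ]]
[0.46943682 0.09574134 0.03      ] [-0.04493051 -0.02671596  0.2496843 ]
```

Request:
servo_tool(
  targets=[
    [-12,-8,50,0,0,0],
    [-24,-16,100,0,0,0],
    [-36,-22,150,0,0,0],
    [-36,-22,150,0,0,0],
    [-36,-22,150,0,0,0],
    [-36,-22,150,0,0,0],
    [-36,-22,150,0,0,0],
    [-36,-22,150,0,0,0],
  ],
)

```text
t: 2.45
tcp_pos: [0.4725, 0.0988, 0.1309]
tool_rot: [0.998, -0.055, 0.001, -0.0]
force: [-0.1, 0.2, -0.0]
finger_gap: 0.466
```

Run:
```python
from h import *
st=sense();print(st["t"],st["tcp_pos"],st["tool_rot"],np.abs(st["qd"]).max())
F=np.load("F.npy")
go(fr(F,(-.0375,-.068,.030)),F[2]+np.pi/2)
```

```text
2.45 [0.47246154 0.09879796 0.13090465] [ 9.98480544e-01 -5.50957055e-02  1.03185883e-03 -3.10374226e-05] 0.007781533522639494
shift [ -2.9   3.4 100.9] turn [-0.  -0.1  0.4] or [   0.2   -0.  -179.6] q6 0.08
```

Request:
servo_tool(
  targets=[
    [-3,3,50,0,0,0.4],
    [-3,3,85,0,0,0.4],
    [-3,3,101,0,0,0.4],
    [-3,3,101,0,0,0.4],
    [-3,3,101,0,0,0.4],
    [-3,3,101,0,0,0.4],
  ],
)

```text
t: 3.2
tcp_pos: [0.4692, 0.0962, 0.03]
tool_rot: [0.998, -0.058, 0.001, -0.0]
force: [0.9, 0.5, 0.2]
finger_gap: 0.464
```

Run:
```python
from h import *
st=sense();print(st["tcp_pos"],st["force"])
F=np.load("F.npy");go(fr(F,(-.0375,-.068,.030)),F[2]+np.pi/2)
s=snap("wrist","w2");c=s["color"][:,:,::-1]
cv2.imwrite("pics/w2b.png",c)
```

```text
[0.46924947 0.09624175 0.02997346] [0.93798743 0.48904463 0.15773334]
shift [ 0.2  0.5 -0. ] turn [-0.  -0.1  0. ] or [   0.2   -0.  -180. ] q6 0.09
```

View pics/w2b.png

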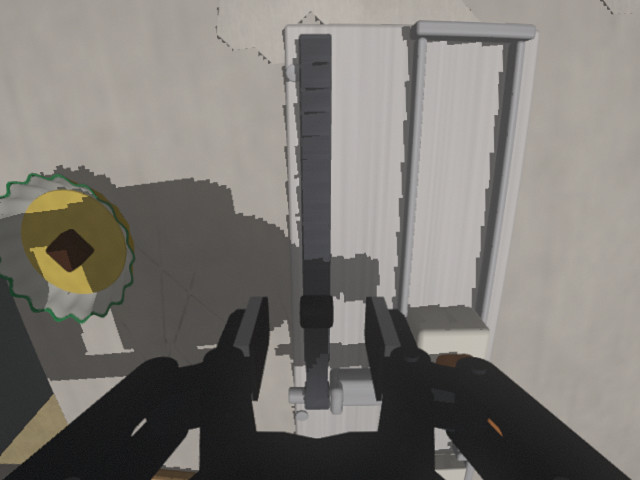

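The knob at (317,311) sits centred between the open pads, at about columns 267 and 367. Closing.

Request:
servo_tool(
  targets=[
    [0,0,0,0,0,0],
    [0,0,0,0,0,0],
    [0,0,0,0,0,0],
    [0,0,0,0,0,0],
    [0,0,0,0,0,0],
    [0,0,0,0,0,0],
  ],
  gripper=5,
  newtons=30,
)

```text
t: 4.0
tcp_pos: [0.4691, 0.0963, 0.0293]
tool_rot: [0.998, -0.059, 0.001, -0.0]
force: [1.3, 0.9, 4.8]
finger_gap: 0.139
```

Request:
servo_tool(
  targets=[
    [0,3.3,-13.3,0,0,0],
    [0,10,-25,0,0,0],
    [0,19.5,-35,0,0,0],
    [0,31,-42,0,0,0],
    [0,44.4,-45.8,0,0,0],
    [0,58,-46,0,0,0],
    [0,71.3,-42.7,0,0,0],
    [0,79.4,-38.6,0,0,0],
    [0,86.8,-33,0,0,0],
    [0,86.8,-33,0,0,0],
  ],
)

```text
t: 5.25
tcp_pos: [0.4588, 0.0087, 0.0625]
tool_rot: [0.998, -0.059, 0.001, 0.0]
force: [2.3, -2.6, 4.3]
finger_gap: 0.102
```

Request:
servo_tool(
  targets=[
    [0,0,0,0,0,0],
    [0,0,0,0,0,0],
    [0,0,0,0,0,0],
  ],
)

```text
t: 5.62
tcp_pos: [0.4589, 0.0101, 0.0622]
tool_rot: [0.998, -0.058, 0.001, 0.0]
force: [3.5, -3.1, 4.1]
finger_gap: 0.098
```

Run:
```python
from h import *
st=sense();print(st["tcp_pos"],st["force"],st["finger_gap"])
F=np.load("F.npy");print(inv(F,st["tcp_pos"]))
s=snap("wrist","w3")
```

```text
[0.45893495 0.01006785 0.06224653] [ 3.45183537 -3.07376369  4.14288081] 0.09836638414054119
[ 0.04881377 -0.06841155]
```

View pics/w3.png

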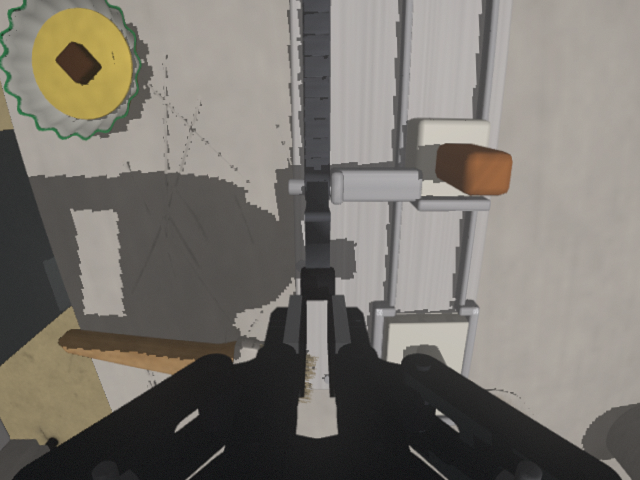

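The pawl is over: its knob at (318,282) lies on the stop side of the pivot at (318,187). I'll release it and rise.

Request:
servo_tool(
  targets=[
    [0,0,0,0,0,0],
    [0,0,0,0,0,0],
    [0,0,0,0,0,0],
    [0,0,-40,0,0,0],
    [0,0,-80,0,0,0],
    [0,0,-80,0,0,0],
    [0,0,-80,0,0,0],
    [0,0,-80,0,0,0],
  ],
  gripper=40,
)

```text
t: 6.68
tcp_pos: [0.457, 0.0103, 0.1408]
tool_rot: [0.998, -0.059, -0.002, -0.0]
force: [-0.2, 0.7, -0.2]
finger_gap: 0.465
```

Run:
```python
from h import *
F=np.load("F.npy");s=load("w3")
for n,uv,z in(("pivot",(318,187),.046),("bar",(380,186),.046),("face",(452,206),.043),("stop edge",(427,324),.022)):
    print(n,inv(F,ray(s,[uv],z)[0]).round(4))
s=snap("wrist","w4")
F[2]
go(fr(F,(.0033,0,.041)),F[2]+np.pi/2)
```

```text
pivot [ 0.0014 -0.0675]
bar [ 0.0009 -0.0382]
face [ 0.0113 -0.0016]
stop edge [ 0.0903 -0.0008]
shift [ 70.5 -45.5  99.6] turn [-0.   0.2  0. ] or [  -0.3   -0.  -180. ] q6 -0.11
```

View pics/w4.png

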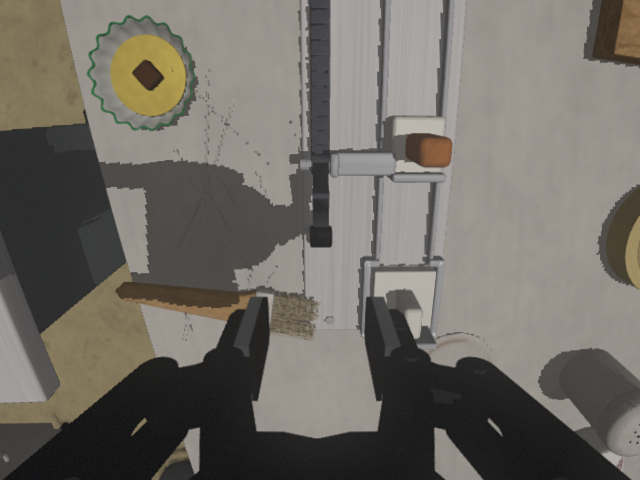

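Pawl fully over, with its knob at (320,236). The pusher has shifted back about 13 mm, so the handle is at feeder x of about −10.

Request:
servo_tool(
  targets=[
    [35,-30,0,0,0,0],
    [70,-59,0,0,0,0],
    [70,-59,0,0,0,0],
    [70,-59,40,0,0,0],
    [70,-59,80,0,0,0],
    [70,-59,98,0,0,0],
    [70,-59,98,0,0,0],
    [70,-59,98,0,0,0],
  ],
)

```text
t: 7.72
tcp_pos: [0.5344, 0.0602, 0.0443]
tool_rot: [0.998, -0.059, -0.0, 0.0]
force: [1.2, 0.7, -1.0]
finger_gap: 0.468
```

Request:
servo_tool(
  targets=[
    [0,0,0,0,0,0],
    [0,0,0,0,0,0],
    [0,0,0,0,0,0],
    [0,0,0,0,0,0],
    [0,0,0,0,0,0],
  ],
  gripper=8,
  newtons=40,
)

```text
t: 8.35
tcp_pos: [0.5335, 0.0605, 0.0451]
tool_rot: [0.998, -0.058, -0.001, 0.0]
force: [-3.3, 0.2, 5.5]
finger_gap: 0.223
```

Run:
```python
from h import *
F=np.load("F.npy");st=sense();print(inv(F,st["tcp_pos"]),st["tcp_pos"],st["force"],st["finger_gap"])
go(fr(F,(-.1148,inv(F,st["tcp_pos"])[1],st["tcp_pos"][2])),F[2]+np.pi/2)
```

```text
[-0.01001727 -0.00030586] [0.53345283 0.06053131 0.04513361] [-3.33921667  0.17920106  5.45557649] 0.22250471564486962
shift [ 1.000e-01 -1.048e+02 -0.000e+00] turn [0.  0.1 0. ] or [  -0.2    0.  -180. ] q6 0.02
```

Request:
servo_tool(
  targets=[
    [0,-12,0,0,0,0],
    [0,-30,0,0,0,0],
    [0,-48,0,0,0,0],
    [0,-66,0,0,0,0],
    [0,-84,0,0,0,0],
    [0,-98,0,0,0,0],
    [0,-104,0,0,0,0],
    [0,-108,0,0,0,0],
    [0,-108,0,0,0,0],
    [0,-108,0,0,0,0],
  ],
)

```text
t: 9.6
tcp_pos: [0.5456, 0.1681, 0.0451]
tool_rot: [0.998, -0.058, -0.001, -0.0]
force: [-4.7, 0.2, 6.1]
finger_gap: 0.222
```

Request:
servo_tool(
  targets=[
    [0,0,0,0,0,0],
    [0,0,0,0,0,0],
    [0,0,0,0,0,0],
  ],
)

```text
t: 9.98
tcp_pos: [0.5456, 0.1681, 0.0451]
tool_rot: [0.998, -0.058, -0.001, -0.0]
force: [-4.1, 0.5, 6.0]
finger_gap: 0.218
```

Run:
```python
from h import *
F=np.load("F.npy");st=sense();print(inv(F,st["tcp_pos"]),st["tcp_pos"],st["force"],st["finger_gap"])
```

```text
[-0.11827207 -0.00080736] [0.5456136  0.16810207 0.04513402] [-4.11059794  0.49778093  6.04171457] 0.21820235856712403
```

Request:
servo_tool(
  targets=[
    [0,-3,0,0,0,0],
    [0,-6,0,0,0,0],
    [0,-8,0,0,0,0],
    [0,-8,0,0,0,0],
    [0,-8,0,0,0,0],
    [0,-8,0,0,0,0],
  ],
)

```text
t: 10.72
tcp_pos: [0.5456, 0.1691, 0.0451]
tool_rot: [0.998, -0.057, -0.003, 0.005]
force: [-4.7, -21.4, 9.2]
finger_gap: 0.217
```

Run:
```python
from h import *
F=np.load("F.npy");st=sense();print(inv(F,st["tcp_pos"]),st["tcp_pos"],st["force"],st["finger_gap"])
s=snap("wrist","w5")
```

```text
[-0.11929887 -0.00094569] [0.5455963  0.169138   0.04505578] [ -4.7015181  -21.37923647   9.20889103] 0.21691436108278758
```

View pics/w5.png

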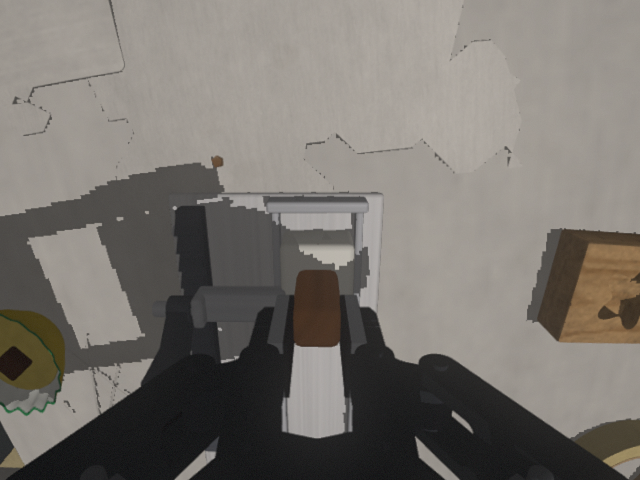

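Pusher hard against its back stop: 21 N, with the handle at (318,308) and the carriage at the trough's end. Releasing and moving over the stop.

Request:
servo_tool(
  targets=[
    [0,7,0,0,0,0],
    [0,7,0,0,0,0],
    [0,7,0,0,0,0],
  ],
  gripper=40,
)

```text
t: 11.15
tcp_pos: [0.5479, 0.1693, 0.0443]
tool_rot: [0.998, -0.058, 0.001, -0.0]
force: [-0.1, -0.4, -0.8]
finger_gap: 0.469
```

Request:
servo_tool(
  targets=[
    [0,0,-40,0,0,0],
    [0,0,-90,0,0,0],
    [0,40,-90,0,0,0],
    [0,90,-90,0,0,0],
    [0,140,-90,0,0,0],
    [0,190,-90,0,0,0],
    [2,225,-90,0,0,0],
    [2,238,-90,0,0,0],
    [2,238,-90,0,0,0],
    [2,238,-90,0,0,0],
  ],
)

```text
t: 12.4
tcp_pos: [0.5215, -0.0664, 0.1339]
tool_rot: [0.998, -0.058, -0.0, -0.0]
force: [0.0, 0.9, 0.2]
finger_gap: 0.467
```

Request:
servo_tool(
  targets=[
    [0,0,0,0,0,0],
    [0,0,0,0,0,0],
    [0,0,0,0,0,0],
  ],
)

```text
t: 12.78
tcp_pos: [0.5217, -0.0674, 0.134]
tool_rot: [0.998, -0.058, -0.0, -0.0]
force: [0.0, -0.8, 0.1]
finger_gap: 0.469
```

Run:
```python
from h import *
F=np.load("F.npy");st=sense();print(inv(F,st["tcp_pos"]),st["tcp_pos"],st["force"],np.abs(st["qd"]).max())
s=snap("wrist","w6")
im=s["color"][:,:,::-1];cv2.imwrite("pics/w6b.png",cv2.resize(im[150:420,140:500],(800,600),interpolation=cv2.INTER_CUBIC))
for n,P in(("face",(-.093,0,.043)),("plateedge",(.148,0,.049)),("rib",(.12,0,.057)),("pocketw",(.15,-.027,.018))): print(n,proj(s,fr(F,P)))
s=snap("top","top1")
```

```text
[0.11842728 0.00293898] [ 0.52165568 -0.06741149  0.13402223] [ 0.04255808 -0.77826813  0.07419969] 0.006451139725759738
face [[ 310.88114456 -121.70478537]]
plateedge [[312.0073716  276.17342638]]
rib [[311.71535182 242.38746345]]
pocketw [[277.91438708 262.10832466]]
```

View pics/w6b.png

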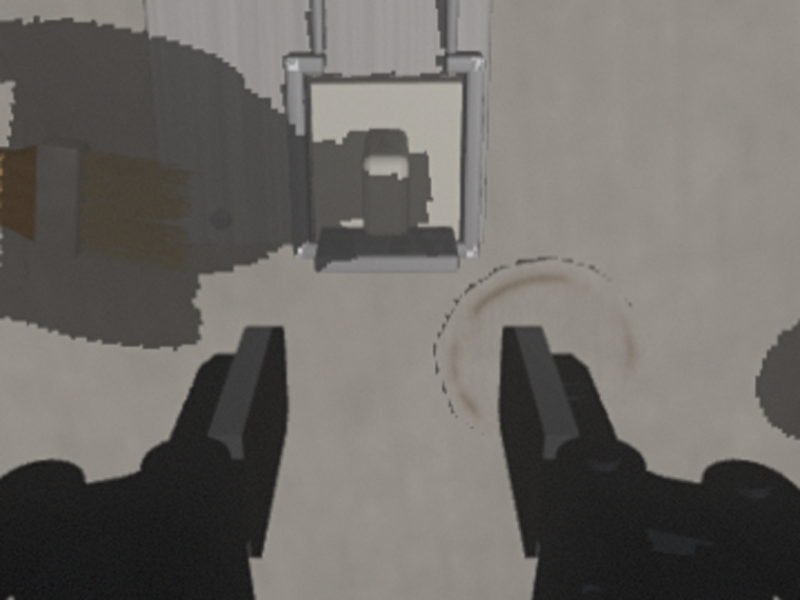

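The view shows the stop in its pocket, with the rib top centred near (386,195) in the crop and the plate at rows 228–270, away from the trough.

Run:
```python
from h import *
F=np.load("F.npy");s=load("w6")
U=lambda a,b:(140+a/800*360,150+b/600*270)
for n,p,z in(("rib c",(386,195),.057),("rib front",(386,155),.057),("blk fl",(311,81),.022),("blk fr",(463,81),.022),("plate top L",(317,268),.049),("plate top R",(458,270),.049),("wall fl outer",(283,55),.018),("wall fr outer",(487,55),.018),("wall bl",(297,257),.018),("wall br",(477,254),.018),("lip L",(318,20),.016),("lipR",(452,20),.016)):
    print(n,(inv(F,ray(s,[U(*p)],z)[0])*1000).round(1))
go(fr(F,(.1187,.001,.035)),F[2]+np.pi/2)
```

```text
rib c [116.8   1.3]
rib front [104.5   1.3]
blk fl [ 89.4 -23.2]
blk fr [89.4 26.2]
plate top L [143.7 -20.6]
plate top R [144.4  23.9]
wall fl outer [ 81.6 -32.6]
wall fr outer [81.6 34.2]
wall bl [153.  -30.5]
wall br [151.9  33.1]
lip L [ 70.5 -21. ]
lipR [70.5 22.6]
shift [-2. -0. 99.] turn [ 0. -0.  0.] or [   0.    0. -180.] q6 -0.22
```

Run:
```python
from h import *
F=np.load("F.npy")
g=fr(F,(.1173,.0014,.030)); pc=fr(F,(.1172,.0011,0))
N=F.copy();N[2]=-1.682;N[:2]+=pc[:2]-fr(N,(.12,0,0))[:2];np.save("F.npy",N);print(N,inv(N,g))
go(g,N[2]+np.pi/2)
```

```text
[ 0.53328979  0.0532812  -1.682     ] [0.1201018  0.00029939]
shift [ -1.6  -1.4 104. ] turn [ 0.  -0.  -0.3] or [ -0.   -0.  179.7] q6 -0.22
```

Request:
servo_tool(
  targets=[
    [-1.6,-1.4,50,0,0,-0.3],
    [-1.6,-1.4,90,0,0,-0.3],
    [-1.6,-1.4,104,0,0,-0.3],
    [-1.6,-1.4,104,0,0,-0.3],
    [-1.6,-1.4,104,0,0,-0.3],
    [-1.6,-1.4,104,0,0,-0.3],
  ],
)

```text
t: 13.62
tcp_pos: [0.5212, -0.0666, 0.0314]
tool_rot: [0.998, -0.056, 0.001, 0.0]
force: [0.5, 0.8, 0.5]
finger_gap: 0.466
```

Request:
servo_tool(
  targets=[
    [0,0,0,0,0,0],
    [0,0,0,0,0,0],
    [0,0,0,0,0,0],
    [0,0,0,0,0,0],
    [0,0,0,0,0,0],
    [0,0,0,0,0,0],
  ],
  gripper=5,
  newtons=60,
)

```text
t: 14.38
tcp_pos: [0.5202, -0.0664, 0.0308]
tool_rot: [0.998, -0.056, 0.0, 0.0]
force: [-1.7, 0.3, 6.3]
finger_gap: 0.135
```

Run:
```python
from h import *
F=np.load("F.npy");st=sense();print(inv(F,st["tcp_pos"]),st["tcp_pos"],st["force"],st["finger_gap"])
print("to spot");go((.52,-.22,st["tcp_pos"][2]-.004),F[2]+np.pi/2+np.radians(20))
```

```text
[0.12035174 0.00023412] [ 0.52016648 -0.06635314  0.03077727] [-1.73462368  0.30068133  6.25430552] 0.13512510989919266
to spot
shift [ 16.9 152.7   4. ] turn [  0.  -0. -20.] or [ -0.  -0. 160.] q6 -0.23
```

Request:
servo_tool(
  targets=[
    [0,0,-20,0,0,0],
    [0,0,-50,0,0,0],
    [0,0,-60,0,0,0],
    [5,40,-60,0,0,-6],
    [10,80,-60,0,0,-12],
    [15,125,-60,0,0,-17],
    [17,153,-60,0,0,-20],
    [17,153,-60,0,0,-20],
    [17,153,-60,0,0,-20],
    [17,153,-60,0,0,-20],
  ],
)

```text
t: 15.62
tcp_pos: [0.5196, -0.2187, 0.0897]
tool_rot: [0.993, 0.119, -0.001, -0.001]
force: [-0.1, -0.6, -1.4]
finger_gap: 0.133
```

Run:
```python
from h import *
F=np.load("F.npy");st=sense();print(st["tcp_pos"],st["force"],st["finger_gap"],st["q"])
go((.52,-.22,.026),F[2]+np.pi/2+np.radians(20))
```

```text
[ 0.51956999 -0.21867585  0.08967753] [-0.07069634 -0.56266802 -1.43682933] 0.13290650336897944 [-5.96688498e-01  6.14028158e-01  1.69084974e+00  2.57061880e-04
  8.38289051e-01 -8.35166298e-01]
shift [ 0.2  1.5 63.7] turn [-0.1  0.1  0. ] or [-1.0e-01 -1.0e-01 -1.8e+02] q6 -0.84
```

Request:
servo_tool(
  targets=[
    [0,0,30,0,0,0],
    [0,0,55,0,0,0],
    [0,0,62,0,0,0],
    [0,0,65,0,0,0],
    [0,0,65,0,0,0],
    [0,0,65,0,0,0],
  ],
)

```text
t: 16.38
tcp_pos: [0.5206, -0.2206, 0.0259]
tool_rot: [0.993, 0.118, 0.001, 0.001]
force: [-0.5, -0.3, -1.3]
finger_gap: 0.135
```

Request:
servo_tool(
  targets=[
    [0,0,0,0,0,0],
    [0,0,0,0,0,0],
    [0,0,0,0,0,0],
    [0,0,-40,0,0,0],
    [0,0,-80,0,0,0],
    [0,0,-80,0,0,10],
    [0,0,-80,0,0,20],
    [0,0,-80,0,0,30],
    [0,0,-80,0,0,40],
    [0,0,-80,0,0,50],
  ],
  gripper=40,
)

```text
t: 17.62
tcp_pos: [0.5199, -0.2202, 0.1051]
tool_rot: [0.949, -0.315, -0.0, -0.0]
force: [-0.1, 0.0, -0.6]
finger_gap: 0.465
```

Request:
servo_tool(
  targets=[
    [0,0,0,0,0,10],
    [0,0,0,0,0,20],
    [0,0,0,0,0,30],
    [0,0,0,0,0,40],
    [0,0,0,0,0,50],
    [0,0,0,0,0,60],
    [0,0,0,0,0,70],
    [0,0,0,0,0,80],
    [0,0,0,0,0,90],
    [0,0,0,0,0,100],
  ],
)

```text
t: 18.88
tcp_pos: [0.5199, -0.2202, 0.105]
tool_rot: [-0.369, 0.93, 0.0, -0.0]
force: [0.2, -0.5, 0.3]
finger_gap: 0.471
```

Request:
servo_tool(
  targets=[
    [0,0,0,0,0,10],
    [0,0,0,0,0,20],
    [0,0,0,0,0,30],
    [0,0,0,0,0,30],
    [0,0,0,0,0,30],
    [0,0,0,0,0,30],
    [0,0,0,0,0,30],
  ],
)

```text
t: 19.75
tcp_pos: [0.52, -0.2202, 0.105]
tool_rot: [-0.119, 0.993, 0.0, -0.0]
force: [-0.2, -0.3, -0.3]
finger_gap: 0.468
```

Run:
```python
from h import *
F=np.load("F.npy");st=sense();print(st["tcp_pos"],st["force"],st["finger_gap"],st["q"])
s=snap("wrist","w7");im=s["color"][:,:,::-1]
cv2.imwrite("pics/w7b.png",im)
go((.5196,-.2187,.026),F[2]+np.pi/2+np.radians(20))
```

```text
[ 0.51998269 -0.22024282  0.10500068] [-0.17274704 -0.28098862 -0.30902975] 0.4682132130975232 [-5.98484157e-01  5.90774111e-01  1.67971482e+00 -3.74321518e-05
  8.71162445e-01  2.30517643e+00]
shift [ 0.1  1.6 79. ] turn [  0.   0. 180.] or [-0.  0. -0.] q6 2.31
```

View pics/w7b.png

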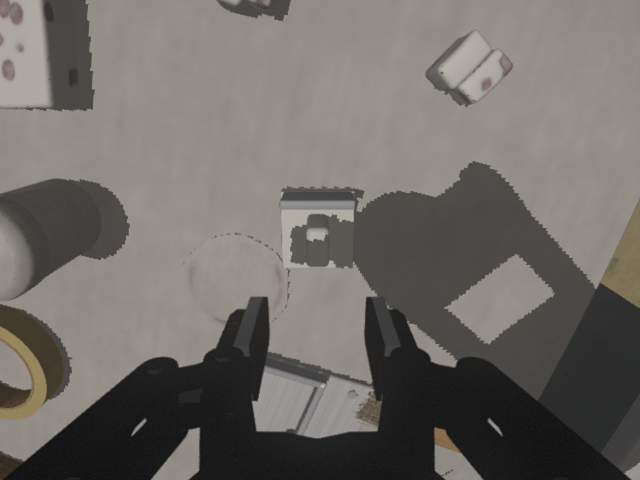

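The stop stands upright with its rib at (317,237). The tool has now turned 180°.

Run:
```python
from h import *
s=load("w7");st=sense();R=Ro.from_quat(st["tool_rot"])
for n,p,z in(("blk nearL",(285,268),.016),("blk nearR",(352,269),.016),("plate topL",(280,206),.043),("plate topR",(356,206),.043),("plate backtop",(318,201),.043)):
    print(n,(R.inv().apply(ray(s,[p],z)[0]-st["tcp_pos"])*1000).round(1))
```

```text
blk nearL [-23.1  26.5  89. ]
blk nearR [24.6 27.3 89. ]
plate topL [-22.6 -25.5  62. ]
plate topR [ 23.1 -25.4  62. ]
plate backtop [  0.3 -28.5  62. ]
```

Request:
servo_tool(
  targets=[
    [0,-0.5,40,0,0,0],
    [0,-0.5,70,0,0,0],
    [0,-0.5,79,0,0,0],
    [0,-0.5,79,0,0,0],
    [0,-0.5,79,0,0,0],
  ],
)

```text
t: 20.42
tcp_pos: [0.521, -0.2213, 0.0271]
tool_rot: [-0.118, 0.993, -0.001, 0.001]
force: [-0.2, 0.8, -0.6]
finger_gap: 0.47
```

Request:
servo_tool(
  targets=[
    [0,0,0,0,0,0],
    [0,0,0,0,0,0],
    [0,0,0,0,0,0],
    [0,0,0,0,0,0],
    [0,0,0,0,0,0],
    [0,0,0,0,0,0],
  ],
  gripper=5,
  newtons=60,
)

```text
t: 21.18
tcp_pos: [0.5202, -0.2212, 0.027]
tool_rot: [-0.118, 0.993, -0.0, 0.0]
force: [-1.7, -0.5, 6.5]
finger_gap: 0.129
```

Request:
servo_tool(
  targets=[
    [0,0,-25,0,0,0],
    [0,0,-60,0,0,0],
    [0,0,-60,0,0,-10],
    [0,0,-60,0,0,-20],
    [0,0,-60,0,0,-30],
    [0,0,-60,0,0,-40],
    [0,0,-60,0,0,-50],
    [0,0,-60,0,0,-60],
    [0,0,-60,0,0,-70],
    [0,0,-60,0,0,-80],
  ],
)

```text
t: 22.42
tcp_pos: [0.5199, -0.2205, 0.0857]
tool_rot: [0.731, -0.683, -0.0, -0.0]
force: [-1.0, -0.3, -0.8]
finger_gap: 0.13
```

Request:
servo_tool(
  targets=[
    [0,0,0,0,0,-10],
    [0,0,0,0,0,-20],
    [0,0,0,0,0,-30],
    [0,0,0,0,0,-40],
    [0,0,0,0,0,-50],
    [0,0,0,0,0,-60],
    [0,0,0,0,0,-70],
    [0,0,0,0,0,-80],
    [0,0,0,0,0,-80],
    [0,0,0,0,0,-80],
  ],
)

```text
t: 23.68
tcp_pos: [0.52, -0.2206, 0.0859]
tool_rot: [0.998, -0.057, -0.0, -0.0]
force: [-0.3, 0.4, -1.1]
finger_gap: 0.132
```

Run:
```python
from h import *
F=np.load("F.npy");st=sense();print(st["tcp_pos"],st["force"],st["finger_gap"],st["q"])
go(fr(F,(.120,.000,.086)),F[2]+np.pi/2)
```

```text
[ 0.5200338  -0.22059977  0.08588594] [-0.25190092  0.41882879 -1.09262258] 0.13214610117055356 [-5.99030047e-01  6.20775911e-01  1.69111190e+00  1.15711005e-04
  8.29991102e-01 -4.84753504e-01]
shift [-1.770e+01 -1.536e+02 -1.000e-01] turn [-0.   0.  -0.2] or [  0.    0.  179.8] q6 -0.48
```

Request:
servo_tool(
  targets=[
    [-4,-40,0,0,0,0],
    [-9,-85,0,0,0,0],
    [-14,-125,0,0,0,0],
    [-17.7,-148,0,0,0,-0.2],
    [-17.7,-153.6,0,0,0,-0.2],
    [-17.7,-153.6,0,0,0,-0.2],
    [-17.7,-153.6,0,0,0,-0.2],
    [-17.7,-153.6,15,0,0,-0.2],
    [-17.7,-153.6,25,0,0,-0.2],
    [-17.7,-153.6,25,0,0,-0.2],
  ],
)

```text
t: 24.92
tcp_pos: [0.5186, -0.0661, 0.0596]
tool_rot: [0.999, -0.054, -0.002, -0.0]
force: [0.3, -0.3, -0.9]
finger_gap: 0.124
```

Request:
servo_tool(
  targets=[
    [0,0,0,0,0,0],
    [0,0,0,0,0,0],
  ],
)

```text
t: 25.18
tcp_pos: [0.5199, -0.0662, 0.0612]
tool_rot: [0.999, -0.054, 0.0, 0.0]
force: [0.5, -0.6, -1.1]
finger_gap: 0.13
```

Run:
```python
from h import *
F=np.load("F.npy");st=sense();print(st["tcp_pos"],st["force"],st["finger_gap"])
go(fr(F,(.120,.000,.033)),F[2]+np.pi/2)
s=snap("wrist","w8");im=s["color"][:,:,::-1]
cv2.imwrite("pics/w8b.png",cv2.resize(im[150:420,140:500],(800,600),interpolation=cv2.INTER_CUBIC))
```

```text
[ 0.51993259 -0.06617352  0.061229  ] [ 0.49192222 -0.64315473 -1.09721108] 0.12979589072450537
shift [ 0.  -0.2 28.2] turn [ 0.  -0.   0.2] or [ 1.000e-01  0.000e+00 -1.798e+02] q6 -0.23
```

View pics/w8b.png

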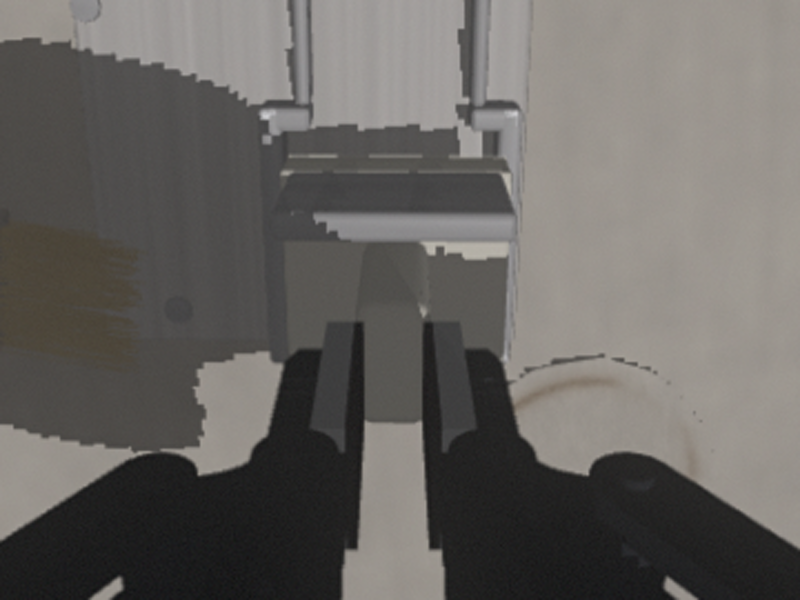

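The plate faces the trough and the stop hangs centred over its pocket. Lowering.

Request:
servo_tool(
  targets=[
    [0,0,8,0,0,0],
    [0,0,15,0,0,0],
    [0,0,20,0,0,0],
    [0,0,24,0,0,0],
    [0,0,27,0,0,0],
    [0,0,29,0,0,0],
    [0,0,29,0,0,0],
    [0,0,29,0,0,0],
    [0,0,29,0,0,0],
  ],
)

```text
t: 26.35
tcp_pos: [0.5204, -0.0663, 0.0329]
tool_rot: [0.999, -0.054, 0.001, 0.0]
force: [-0.4, -0.5, 5.5]
finger_gap: 0.125
```

Run:
```python
from h import *
F=np.load("F.npy");st=sense();print(inv(F,st["tcp_pos"]),st["tcp_pos"],st["tool_rot"],st["force"],st["finger_gap"])
```

```text
[0.12029178 0.00048507] [ 0.52042252 -0.0663214   0.03288401] [ 9.98531286e-01 -5.41701223e-02  9.01762717e-04  2.35647923e-04] [-0.39970982 -0.49410317  5.53831384] 0.12548155905494537
```

Request:
servo_tool(
  targets=[
    [0,0,0,0,0,0],
    [0,0,0,0,0,0],
    [0,0,0,0,0,0],
    [0,0,-40,0,0,0],
    [0,0,-90,0,0,0],
    [0,50,-140,0,0,0],
    [0,110,-170,0,0,0],
    [0,170,-170,0,0,0],
    [0,215,-170,0,0,0],
    [0,215,-170,0,0,0],
  ],
  gripper=60,
)

```text
t: 27.6
tcp_pos: [0.4962, -0.2842, 0.2021]
tool_rot: [0.998, -0.057, 0.001, 0.001]
force: [-0.6, 1.1, -0.0]
finger_gap: 0.7
```

Request:
servo_tool(
  targets=[
    [0,0,0,0,0,0],
    [0,0,0,0,0,0],
    [0,0,0,0,0,0],
  ],
)

```text
t: 27.98
tcp_pos: [0.4966, -0.2784, 0.2019]
tool_rot: [0.999, -0.053, -0.0, -0.0]
force: [0.7, -0.5, 0.2]
finger_gap: 0.701
```

Run:
```python
from h import *
st=sense();print(st["tcp_pos"],np.abs(st["qd"]).max())
s=snap("wrist","w9");im=s["color"][:,:,::-1]
cv2.imwrite("pics/w9b.png",cv2.resize(im,(800,600),interpolation=cv2.INTER_CUBIC))
```

```text
[ 0.49657551 -0.2783684   0.20191871] 0.006649200127648435
```

View pics/w9b.png

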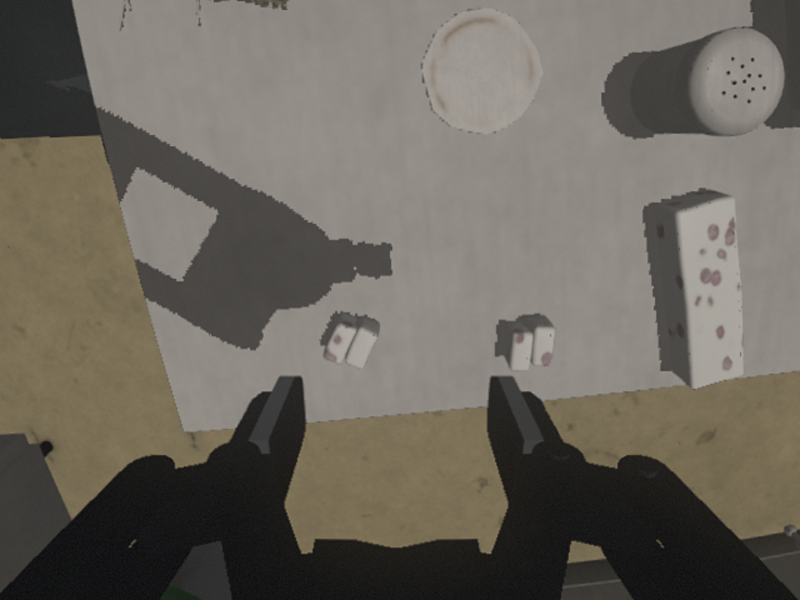

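The two pieces are at (351,342) and (532,345). I'll rectify the picture onto the plane of their tops.

```bash
cat >> h.py <<'E'
def rect(s,c,z=.03,half=.045,n=360):
    """top-down image of plane z about world c: column = world -y, row = world -x (like top view)"""
    g=np.linspace(half,-half,n);X,Y=np.meshgrid(c[0]+g,c[1]+g,indexing="ij")
    uv=proj(s,np.c_[X.ravel(),Y.ravel(),np.full(X.size,z)]).astype(np.float32).reshape(n,n,2)
    return cv2.remap(s["color"][:,:,::-1].copy(),uv[...,0],uv[...,1],cv2.INTER_CUBIC)
def pieces(s,c,thr=190,half=.045,n=360,z=.03):
    im=rect(s,c,z,half,n);m=(im.min(2)>thr).astype(np.uint8)
    m=cv2.morphologyEx(m,cv2.MORPH_CLOSE,np.ones((9,9),np.uint8))
    k,l,stt,ce=cv2.connectedComponentsWithStats(m); b=1+np.argmax(stt[1:,4])
    pts=np.argwhere(l==b)[:,::-1].astype(np.int32);r=cv2.minAreaRect(pts);mm=2*half/(n-1)
    # normalise: angle of short (x) side in world
    (u,v),(w,h),a=r; print("area mm2",round(stt[b,4]*mm*mm*1e6),"size",round(w*mm*1e3,1),round(h*mm*1e3,1))
    d=np.radians(a)+(0 if w<h else np.pi/2) # direction of shorter side in image
    wx=np.array([-np.sin(d),-np.cos(d)]); C=np.array([c[0]+half-v*mm,c[1]+half-u*mm])
    return im,r,C,np.arctan2(wx[1],wx[0])
E
python3 - <<'E'
from h import *
s=load("w9");k=.8;ims=[]
for p in((351,342),(532,345)):
    c=ray(s,[(p[0]*k,p[1]*k)],.03)[0];print(c.round(4))
    im,r,C,a=pieces(s,c);print(C.round(4),np.degrees(a).round(1))
    cv2.polylines(im,[cv2.boxPoints(r).astype(int)],1,(0,0,255),1);ims.append(im)
cv2.imwrite("pics/p9.png",np.hstack(ims))
E
```

```text
[ 0.456  -0.3405  0.03  ]Traceback (most recent call last):
  File "<stdin>", line 5, in <module>
  File "h.py", line 48, in pieces
    k,l,stt,ce=cv2.connectedComponentsWithStats(m); b=1+np.argmax(stt[1:,4])
                                                        ~~~~~~~~~^^^^^^^^^^^
    return _wrapfunc(a, 'argmax', axis=axis, out=out, **kwds)
    return bound(*args, **kwds)
ValueError: attempt to get argmax of an empty sequence
```

Run:
```python
from h import *
s=load("w9");k=.8;ims=[]
for p in((351,342),(532,345)):
    c=ray(s,[(p[0]*k,p[1]*k)],.03)[0]
    im=rect(s,c);g=im.min(2);print(c.round(4),np.percentile(g,[5,25,50,75,90,95,99]))
    t=(np.percentile(g,50)+np.percentile(g,98))/2
    im,r,C,a=pieces(s,c,t);print(C.round(4),np.degrees(a).round(1))
    cv2.polylines(im,[cv2.boxPoints(r).astype(int)],1,(0,0,255),1);ims.append(im)
cv2.imwrite("pics/p9.png",np.hstack(ims))
```

```text
[ 0.456  -0.3405  0.03  ] [ 71. 132. 134. 136. 138. 158. 161.]
area mm2 386 size 30.3 13.8
[ 0.4628 -0.3468] 149.6
[ 0.5932 -0.358   0.03  ] [ 61. 131. 133. 135. 137. 157. 161.]
area mm2 320 size 29.8 12.8
[ 0.5853 -0.363 ] 173.2
```

View pics/p9.png

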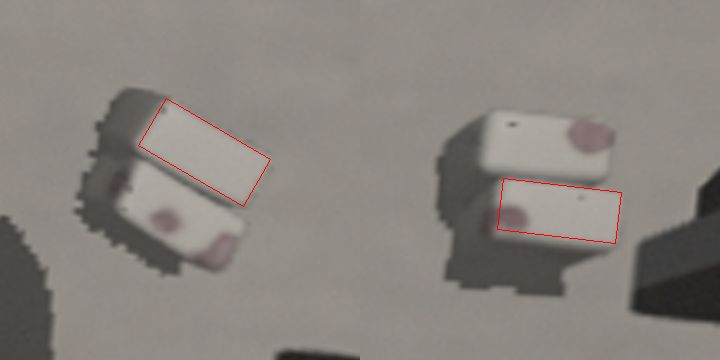

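Piece A's centre is near local (193,183), its x axis at −30.4° in world. Piece B's is near (193,178) of its half, x axis at −6.5°.

Run:
```python
from h import *
go((.4552,-.3437,.008),np.radians(-30.4))
```

```text
shift [-34.3  69.2 194. ] turn [-0.   0.  24.3] or [  -0.    -0.  -155.7] q6 -0.6
```

Request:
servo_tool(
  targets=[
    [-17,35,30,0,0,10],
    [-34,69,60,0,0,20],
    [-34,69,100,0,0,24.3],
    [-34,69,130,0,0,24.3],
    [-34,69,130,0,0,24.3],
    [-34,69,130,0,0,24.3],
    [-34,69,130,0,0,24.3],
  ],
)

```text
t: 28.9
tcp_pos: [0.4563, -0.3454, 0.0737]
tool_rot: [0.965, -0.263, 0.001, 0.001]
force: [0.8, -0.0, 0.3]
finger_gap: 0.698
```

Run:
```python
from h import *
go((.4552,-.3437,.008),np.radians(-30.4));st=sense()
s=snap("wrist","w10")
im=rect(s,(.4552,-.3437),half=.045)
g=im.min(2);h=np.median(g[g>120]);print(h,np.percentile(g,98))
c=np.radians(-30.4)
cv2.imwrite("pics/p10.png",im)
# whole-silhouette top mask using saturation of spots + brightness
m=((g>145)|((im[...,2].astype(int)-im[...,1])>12)).astype(np.uint8)
m=cv2.morphologyEx(cv2.morphologyEx(m,cv2.MORPH_OPEN,np.ones((5,5))),cv2.MORPH_CLOSE,np.ones((31,31)))
k,l,S,ce=cv2.connectedComponentsWithStats(m)
for i in range(1,k):
  if S[i,4]>3000:
    p=np.argwhere(l==i)[:,::-1].astype(np.int32);r=cv2.minAreaRect(p);print(S[i,4]/16,[np.round(x,1) for x in r])
```

```text
shift [-2.  -1.  65.7] turn [ 0.1 -0.2 -0.1] or [-3.000e-01 -1.000e-01  1.799e+02] q6 -0.31
136.0 161.0
393.5625 [array([153.9, 163.3]), array([ 68.7, 119.1]), np.float64(32.0)]
```

Request:
servo_tool(
  targets=[
    [-1.5,-1,35,0,0,0],
    [-1.5,-1,60,0,0,0],
    [-1.5,-1,65.7,0,0,0],
    [-1.5,-1,65.7,0,0,0],
    [-1.5,-1,65.7,0,0,0],
    [-1.5,-1,65.7,0,0,0],
  ],
)

```text
t: 29.7
tcp_pos: [0.4549, -0.3437, 0.0073]
tool_rot: [0.965, -0.263, 0.001, 0.001]
force: [0.3, -0.1, -0.4]
finger_gap: 0.702
```

Request:
servo_tool(
  targets=[
    [0,0,0,0,0,0],
    [0,0,0,0,0,0],
    [0,0,0,0,0,0],
    [0,0,0,0,0,0],
    [0,0,0,0,0,0],
    [0,0,0,0,0,0],
  ],
  gripper=20,
  newtons=40,
)

```text
t: 30.45
tcp_pos: [0.4571, -0.3458, 0.0079]
tool_rot: [0.965, -0.263, 0.003, 0.002]
force: [3.3, -2.0, 6.0]
finger_gap: 0.235
```

Request:
servo_tool(
  targets=[
    [0,0,-30,0,0,0],
    [0,0,-70,0,0,0],
    [0,0,-70,0,0,0],
    [0,0,-70,0,0,0],
    [0,0,-70,0,0,0],
  ],
)

```text
t: 31.08
tcp_pos: [0.4535, -0.3422, 0.075]
tool_rot: [0.965, -0.263, -0.001, -0.001]
force: [-0.3, 0.3, -1.5]
finger_gap: 0.238
```

Run:
```python
from h import *
F=np.load("F.npy");st=sense();print(st["tcp_pos"],st["force"],st["finger_gap"])
go(fr(F,(.055,0,.06)),F[2])
s=snap("wrist","w11");cv2.imwrite("pics/w11b.png",s["color"][150:450,120:520,::-1].repeat(2,0).repeat(2,1))
```

```text
[ 0.45349252 -0.34222472  0.07497764] [-0.34472374  0.28665379 -1.48853695] 0.2382132403505416
shift [-109.5 -331.1   15.6] turn [ 0.1  0.2 65.9] or [-2.000e-01  1.000e-01 -1.141e+02] q6 -0.31
```

View pics/w11b.png

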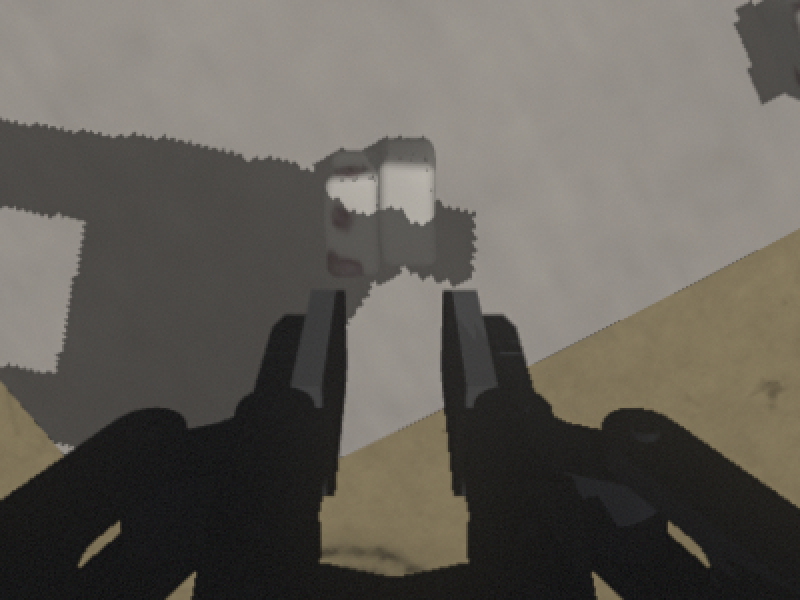

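The fingers closed to 20 mm without holding the piece. It still stands upright, at about crop (380,205), and lines up with the tool. I'll measure its offset.

Run:
```python
from h import *
s=load("w11");st=sense();R=Ro.from_quat(st["tool_rot"])
U=lambda a,b:(120+a/2,150+b/2)
for n,p in(("L near",(327,277)),("mid near",(379,275)),("R near",(436,266)),("L far",(327,176)),("R far",(436,163)),("ctr",(381,220))):
    w=ray(s,[U(*p)],.03)[0];print(n,w.round(4),(R.inv().apply(w-st["tcp_pos"])*1000).round(1))
print(s["R"]@R.as_matrix(), R.inv().apply(-s["R"].T@s["t"]-st["tcp_pos"]))
```

```text
L near [ 0.4264 -0.3488  0.03  ] [-20.   19.4  45. ]
mid near [ 0.4401 -0.3561  0.03  ] [-4.5 18.8 45. ]
R near [ 0.4563 -0.3622  0.03  ] [12.5 15.8 44.9]
L far [ 0.4434 -0.3219  0.03  ] [-19.1 -12.4  45.1]
R far [ 0.4721 -0.3343  0.03  ] [ 11.9 -16.3  45. ]
ctr [ 0.4497 -0.3413  0.03  ] [-3.7  1.1 45. ]
[[ 9.99999591e-01  8.99871827e-04 -9.38129750e-05]
 [-8.83061607e-04  9.48201537e-01 -3.17668168e-01]
 [-1.96907028e-04  3.17668121e-01  9.48201944e-01]] [-0.00017394 -0.08262517 -0.16314221]
```

Run:
```python
from h import *
snap("top","top2");w=snap("wrist","w12");st=sense();print(st["tcp_pos"],st["finger_gap"])
def blob(s,c,half,thr,z=.03):
    im=rect(s,c,z,half,int(half*8000));g=im.min(2);m=cv2.morphologyEx((g>thr).astype(np.uint8),cv2.MORPH_OPEN,np.ones((9,9)))
    k,l,S,ce=cv2.connectedComponentsWithStats(m)
    for i in range(1,k):
        if S[i,4]>1200:
            r=cv2.minAreaRect(np.argwhere(l==i)[:,::-1].astype(np.int32))
            print("  ",round(S[i,4]/16),np.round([c[0]+half-r[0][1]*.25e-3,c[1]+half-r[0][0]*.25e-3],4),np.round(np.array(r[1])/4,1),round(r[2],1))
for n in("top0","top1","top2"):
    s=load(n)
    for c in((.455,-.343),(.593,-.361)):
        im=rect(s,c,.03,.04,320);g=im.min(2);t=(np.median(g)+np.percentile(g,98))/2;print(n,c,np.median(g),t);blob(s,c,.04,t)
for n in("w9","w10","w11","w12"):
    s=load(n);print(n);blob(s,(.455,-.343),.045,146)
```

```text
[ 0.45386359 -0.34263052  0.07524522] 0.23310418608213745
top0 (0.455, -0.343) 174.0 191.0
   344 [ 0.463  -0.3483] [29.1 13. ] 30.2
   210 [ 0.4467 -0.342 ] [28.3 12.6] 28.5
top0 (0.593, -0.361) 173.0 190.5
   270 [ 0.603  -0.3613] [28.6 13.6] 5.9
   272 [ 0.5859 -0.3649] [29.1 12.7] 4.4
top1 (0.455, -0.343) 205.0 218.5
   361 [ 0.4631 -0.3482] [29.6 13.6] 29.6
   229 [ 0.4466 -0.3421] [29.  12.9] 28.6
top1 (0.593, -0.361) 203.0 218.0
   279 [ 0.6029 -0.3613] [29.1 14. ] 6.3
   279 [ 0.586 -0.365] [30.  12.7] 5.8
top2 (0.455, -0.343) 90.0 93.5
   1184 [ 0.4342 -0.3257] [61.  40.5] 64.4
top2 (0.593, -0.361) 203.0 218.0
   278 [ 0.6028 -0.3614] [29.1 13.8] 7.4
   279 [ 0.5859 -0.365 ] [30.  12.7] 5.2
w9
   386 [ 0.4629 -0.3467] [30.3 13.7] 30.0
   259 [ 0.4474 -0.3405] [30.  13.3] 30.6
w10
   211 [ 0.4661 -0.3414] [17.2 13.7] 31.3
   122 [ 0.4519 -0.3339] [13.3 13.2] 31.0
w11
   195 [ 0.4603 -0.3384] [17.5 14.1] 30.7
   105 [ 0.4465 -0.3302] [11.3 13.3] 31.6
w12
   198 [ 0.4603 -0.3383] [17.4 14.1] 30.5
   102 [ 0.4476 -0.3311] [12.2 12.2] 90.0
```

Request:
servo_tool(
  targets=[
    [0,0,0,0,0,0],
    [0,0,0,0,0,0],
    [0,0,0,0,0,0],
    [0,0,0,0,0,0],
  ],
  gripper=65,
)

```text
t: 31.72
tcp_pos: [0.4544, -0.3432, 0.0764]
tool_rot: [0.965, -0.263, 0.0, 0.0]
force: [-0.4, 0.6, 0.6]
finger_gap: 0.759
```

Run:
```python
from h import *
st=sense();print(st["tcp_pos"],st["finger_gap"]);go((.4495,-.3415,.003),np.radians(-30.4))
```

```text
[ 0.45439581 -0.34317545  0.07636923] 0.7590820248182637
shift [-5.1  1.  73.4] turn [ 0.  -0.  -0.1] or [ -0.   -0.  179.9] q6 -0.31
```

Request:
servo_tool(
  targets=[
    [-5,1,40,0,0,0],
    [-5,1,66,0,0,0],
    [-5,1,73,0,0,0],
    [-5,1,73,0,0,0],
    [-5,1,73,0,0,0],
    [-5,1,73,0,0,0],
  ],
)

```text
t: 32.48
tcp_pos: [0.4501, -0.3421, 0.0044]
tool_rot: [0.965, -0.263, 0.001, 0.001]
force: [-0.4, 0.2, 0.1]
finger_gap: 0.761
```

Request:
servo_tool(
  targets=[
    [0,0,0,0,0,0],
    [0,0,0,0,0,0],
    [0,0,0,0,0,0],
  ],
  gripper=28,
  newtons=25,
)

```text
t: 32.85
tcp_pos: [0.4498, -0.3417, 0.0039]
tool_rot: [0.965, -0.263, 0.0, 0.0]
force: [-0.2, -0.0, 5.4]
finger_gap: 0.386
```

Request:
servo_tool(
  targets=[
    [0,0,0,0,0,0],
    [0,0,0,0,0,0],
    [0,0,0,0,0,0],
  ],
)

```text
t: 33.22
tcp_pos: [0.4498, -0.3417, 0.0039]
tool_rot: [0.965, -0.263, 0.0, 0.0]
force: [0.8, 0.8, 5.6]
finger_gap: 0.386
```

Request:
servo_tool(
  targets=[
    [0,0,-20,0,0,0],
    [0,0,-50,0,0,0],
    [0,0,-75,0,0,0],
    [0,0,-75,0,0,0],
    [0,0,-75,0,0,0],
    [0,0,-75,0,0,0],
  ],
  newtons=30,
)

```text
t: 33.98
tcp_pos: [0.4488, -0.3407, 0.077]
tool_rot: [0.965, -0.263, -0.001, -0.001]
force: [-0.2, 0.1, -0.6]
finger_gap: 0.386
```

Run:
```python
from h import *
F=np.load("F.npy");st=sense();print(st["tcp_pos"],st["force"],st["finger_gap"])
s=snap("wrist","w13");R=Ro.from_quat(st["tool_rot"])
im=rect(s,st["tcp_pos"],st["tcp_pos"][2]+.026,.045,360);cv2.imwrite("pics/p13.png",im)
g=im.min(2).astype(int)
# profile along tool y through slices: sample brightness on tool-frame grid at piece-top height
for dx in(-8.5,8.5):
    ys=np.arange(-30,31,2);P=st["tcp_pos"]+R.apply(np.c_[np.full(len(ys),dx),ys,np.full(len(ys),-26)]/1000.)
    uv=proj(s,P);print(dx,[int(s["color"][int(round(v)),int(round(u))].min()) for u,v in uv])
go(fr(F,(.055,0,.075)),F[2])
```

```text
[ 0.44884042 -0.34074798  0.0769853 ] [-0.2070361   0.13484367 -0.61652845] 0.3858159589989546
-8.5 [74, 73, 74, 82, 77, 75, 57, 57, 76, 86, 84, 82, 81, 78, 72, 73, 81, 82, 85, 83, 83, 63, 67, 65, 137, 134, 134, 134, 113, 93, 92]
8.5 [75, 79, 87, 90, 92, 97, 118, 158, 168, 167, 81, 84, 84, 85, 83, 83, 84, 84, 85, 83, 82, 83, 94, 139, 91, 91, 92, 91, 91, 90, 91]
shift [-104.9 -332.2    2.6] turn [ 0.   0.1 65.9] or [  -0.2    0.  -114.1] q6 -0.32
```

Held: gap 33 mm, piece centred along the pads to about 1 mm. Carrying it to the trough.

Request:
servo_tool(
  targets=[
    [0,0,-20,0,0,5],
    [-15,-47,-20,0,0,12],
    [-30,-95,-20,0,0,20],
    [-45,-142,-20,0,0,29],
    [-60,-190,-20,0,0,38],
    [-75,-237,-20,0,0,47],
    [-90,-285,-20,0,0,56],
    [-100,-318,-20,0,0,63],
    [-105,-332,-20,0,0,65.9],
    [-105,-332,-20,0,0,65.9],
  ],
)

```text
t: 35.28
tcp_pos: [0.5273, -0.001, 0.0976]
tool_rot: [-0.668, 0.744, 0.001, -0.0]
force: [0.4, -0.5, -0.6]
finger_gap: 0.381
```

Request:
servo_tool(
  targets=[
    [0,0,10,0,0,0],
    [0,0,20,0,0,0],
    [0,0,30,0,0,0],
    [0,0,40,0,0,0],
    [0,0,40,0,0,0],
    [0,0,40,0,0,0],
    [0,0,40,0,0,0],
  ],
)

```text
t: 36.15
tcp_pos: [0.528, -0.0021, 0.0587]
tool_rot: [-0.667, 0.745, -0.0, 0.0]
force: [-0.4, -1.1, -0.2]
finger_gap: 0.381
```

Run:
```python
from h import *
F=np.load("F.npy");st=sense();print(inv(F,st["tcp_pos"]),st["tcp_pos"],st["force"],st["finger_gap"])
go(fr(F,(.055,0,.010)),F[2])
s=snap("wrist","w14")
# lips: project nominal lips, and scan brightness across at x=-.02..
for x in(.0,.02):
  for z,nm in((.016,"lip"),):
    ys=np.arange(-34,35,1.)/1000;uv=proj(s,[fr(F,(x,y,z)) for y in ys])
    print(x,[int(s["color"][int(round(v)),int(round(u))].min()) if 0<=v<480 and 0<=u<640 else -1 for u,v in uv])
```

```text
[0.05567697 0.00087924] [ 0.52798487 -0.00214944  0.05866271] [-0.43498377 -1.06441803 -0.1597417 ] 0.38099665772360647
shift [-0.7  0.9 48.7] turn [-0. -0. -0.] or [-0.0e+00  1.0e-01  1.8e+02] q6 1.47
0.0 [77, 74, 72, 71, 74, 74, 73, 74, 73, 73, 73, 67, 69, 72, 88, 83, 79, 76, 116, 138, 140, 142, 141, 144, 143, 143, 141, 144, 147, 141, 141, 141, 140, 140, 141, 145, 144, 144, 145, 146, 148, 146, 146, 144, 146, 143, 144, 143, 144, 145, 145, 144, 144, 144, 119, 113, 141, 134, 91, 82, 94, 148, 149, 149, 143, 142, 145, 144, 147]
0.02 [71, 71, 72, 71, 72, 72, 72, 73, 72, 71, 71, 67, 72, 69, 69, 63, 63, 65, 65, 73, 73, 74, 76, 74, 121, 142, 140, 141, 145, 141, 143, 142, 140, 137, 140, 142, 143, 142, 142, 145, 147, 144, 145, 145, 146, 142, 143, 144, 142, 143, 143, 143, 145, 143, 119, 125, 140, 135, 93, 81, 94, 150, 148, 148, 144, 142, 144, 144, 146]
```

Request:
servo_tool(
  targets=[
    [-0.7,0.9,10,0,0,0],
    [-0.7,0.9,20,0,0,0],
    [-0.7,0.9,28,0,0,0],
    [-0.7,0.9,34,0,0,0],
    [-0.7,0.9,40,0,0,0],
    [-0.7,0.9,44,0,0,0],
    [-0.7,0.9,48,0,0,0],
    [-0.7,0.9,48,0,0,0],
    [-0.7,0.9,48,0,0,0],
  ],
)

```text
t: 37.33
tcp_pos: [0.5324, -0.0027, 0.0127]
tool_rot: [-0.666, 0.746, -0.005, 0.003]
force: [3.9, -1.2, 12.8]
finger_gap: 0.383
```

Run:
```python
from h import *
F=np.load("F.npy");st=sense();print(inv(F,st["tcp_pos"]),st["tcp_pos"],st["force"],st["ft_torque"],st["finger_gap"])
```

```text
[0.05575301 0.00530456] [ 0.53237441 -0.0027161   0.0127371 ] [ 3.86495444 -1.20258564 12.77711213] [-0.11039854 -0.35680945 -0.04317634] 0.38343537551026935
```

Request:
servo_tool(
  targets=[
    [0,0,-6,0,0,0],
    [0,-2,-10,0,0,0],
    [0,-4.5,-10,0,0,0],
    [0,-4.5,-10,0,0,0],
    [0,-4.5,-10,0,0,0],
  ],
)

```text
t: 37.95
tcp_pos: [0.5309, -0.0017, 0.0199]
tool_rot: [-0.666, 0.746, 0.0, -0.0]
force: [-0.0, -0.6, -1.6]
finger_gap: 0.384
```

Run:
```python
from h import *
F=np.load("F.npy");st=sense();print(inv(F,st["tcp_pos"]),st["tcp_pos"],st["tool_rot"],st["force"],st["ft_torque"],st["finger_gap"])
s=snap("wrist","w15");R=Ro.from_quat(st["tool_rot"])
for dx in(-8.5,8.5):
    ys=np.arange(-30,31,2);P=st["tcp_pos"]+R.apply(np.c_[np.full(len(ys),dx),ys,np.full(len(ys),-26)]/1000.)
    uv=proj(s,P);print(dx,[int(s["color"][int(round(v)),int(round(u))].min()) for u,v in uv])
cv2.imwrite("pics/w15b.png",cv2.resize(s["color"][150:420,140:500,::-1],(800,600),interpolation=cv2.INTER_CUBIC))
```

```text
[0.05493299 0.00375393] [ 0.53092436 -0.00172907  0.0199402 ] [-6.66487393e-01  7.45516137e-01  4.03195204e-04 -2.86519285e-04] [-0.03103342 -0.63217408 -1.56133148] [-0.00044817  0.0454772  -0.01068989] 0.3841534848741551
-8.5 [139, 131, 139, 140, 87, 72, 76, 58, 68, 147, 160, 160, 85, 79, 73, 74, 75, 78, 79, 80, 80, 79, 76, 56, 60, 60, 68, 70, 68, 68, 69]
8.5 [138, 133, 141, 71, 73, 77, 90, 142, 160, 161, 161, 127, 80, 79, 79, 78, 80, 80, 79, 78, 80, 79, 77, 77, 67, 68, 67, 72, 70, 69, 68]
```

View pics/w15b.png

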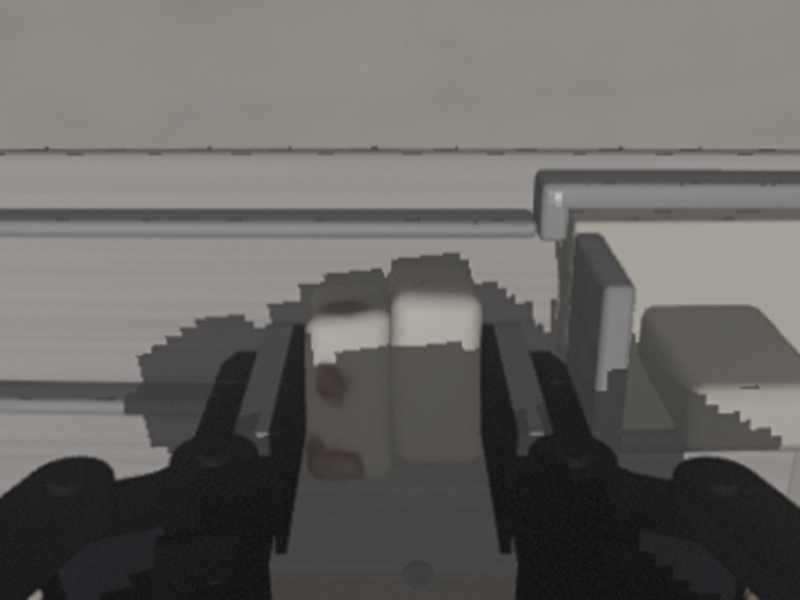

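The piece's slices show it about 2 mm towards −y of the tool centre: left slice rows 310–478, right 292–462. I'll shift to suit and lower.

Request:
servo_tool(
  targets=[
    [0,1.5,0,0,0,0],
    [0,1.5,0,0,0,0],
    [0,1.5,4,0,0,0],
    [0,1.5,6,0,0,0],
    [0,1.5,8,0,0,0],
    [0,1.5,9.5,0,0,0],
    [0,1.5,9.5,0,0,0],
    [0,1.5,9.5,0,0,0],
  ],
)

```text
t: 39.0
tcp_pos: [0.5314, -0.0019, 0.0122]
tool_rot: [-0.666, 0.746, -0.001, 0.001]
force: [0.4, -0.1, 9.6]
finger_gap: 0.385
```

Run:
```python
from h import *
F=np.load("F.npy");st=sense();print(inv(F,st["tcp_pos"]),st["tcp_pos"],st["force"],st["ft_torque"],st["finger_gap"])
```

```text
[0.05509692 0.00420874] [ 0.53135817 -0.00194246  0.01223668] [ 0.39421749 -0.11745174  9.55866291] [0.1021094  0.20096097 0.05834192] 0.38500691196329856
```

Request:
servo_tool(
  targets=[
    [0,1.5,-1,0,0,0],
    [0,3,-1,0,0,0],
    [0,5,-1,0,0,0],
    [0,5,-1,0,0,0],
    [0,5,-1,0,0,0],
  ],
)

```text
t: 39.62
tcp_pos: [0.5301, -0.002, 0.0134]
tool_rot: [-0.666, 0.746, -0.004, 0.003]
force: [4.6, 0.8, 6.0]
finger_gap: 0.384
```

Run:
```python
from h import *
F=np.load("F.npy");st=sense();print(inv(F,st["tcp_pos"]),st["tcp_pos"],st["force"],st["ft_torque"],st["finger_gap"])
```

```text
[0.05533755 0.00298208] [ 0.53011238 -0.00204548  0.0133966 ] [4.64610133 0.79518172 6.02230445] [ 0.2046852  -0.75314921 -0.0515455 ] 0.3839960622491722
```

Request:
servo_tool(
  targets=[
    [0,-2,0,0,0,0],
    [0,-4,0,0,0,0],
    [0,-4,0,0,0,0],
    [0,-4,1.5,0,0,0],
    [0,-4,1.5,0,0,0],
  ],
)

```text
t: 40.25
tcp_pos: [0.5313, -0.0021, 0.012]
tool_rot: [-0.666, 0.746, -0.002, 0.002]
force: [0.9, -0.7, 10.7]
finger_gap: 0.379
```

Run:
```python
from h import *
F=np.load("F.npy");st=sense();print(inv(F,st["tcp_pos"]),st["tcp_pos"],st["force"],st["ft_torque"],st["finger_gap"])
```

```text
[0.05526841 0.00412519] [ 0.53125611 -0.00210362  0.01202236] [ 0.87480363 -0.74946688 10.69477859] [0.0673596  0.12381492 0.0284303 ] 0.37860474111210646
```

The wall holds it sideways, so it's in the trough. I'll shift it 8 mm away from the plate, release and go to piece B.

Request:
servo_tool(
  targets=[
    [-3,0,-1,0,0,0],
    [-8,0,-1,0,0,0],
    [-8,0,0,0,0,0],
    [-8,0,0,0,0,0],
  ],
)

```text
t: 40.75
tcp_pos: [0.5329, 0.0056, 0.012]
tool_rot: [-0.667, 0.745, -0.003, 0.002]
force: [2.2, -0.7, 10.2]
finger_gap: 0.384
```

Request:
servo_tool(
  targets=[
    [0,0,0,0,0,0],
    [0,0,0,0,0,0],
    [0,0,0,0,0,0],
    [0,0,-30,0,0,0],
    [0,0,-80,0,0,0],
    [0,0,-110,0,0,0],
    [0,0,-110,0,0,0],
    [0,0,-110,0,0,0],
  ],
  gripper=44,
)

```text
t: 41.75
tcp_pos: [0.5288, 0.0066, 0.1195]
tool_rot: [-0.666, 0.746, 0.001, -0.001]
force: [0.0, -0.4, -1.5]
finger_gap: 0.519
```

Run:
```python
from h import *
F=np.load("F.npy");st=sense();print(inv(F,st["tcp_pos"]),st["finger_gap"])
s=snap("wrist","w16");t=snap("top","top3")
def blob(s,c,z,half=.045,thr=None):
    im=rect(s,c,z,half,int(half*8000));g=im.min(2);thr=thr or (np.median(g)+np.percentile(g,98))/2
    m=cv2.morphologyEx((g>thr).astype(np.uint8),cv2.MORPH_OPEN,np.ones((9,9)))
    k,l,S,ce=cv2.connectedComponentsWithStats(m)
    for i in range(1,k):
        if S[i,4]>1200:
            r=cv2.minAreaRect(np.argwhere(l==i)[:,::-1].astype(np.int32));w=np.array([c[0]+half-r[0][1]*.25e-3,c[1]+half-r[0][0]*.25e-3])
            print("  ",round(S[i,4]/16),w.round(4),inv(F,w).round(4),np.round(np.array(r[1])/4,1),round(r[2],1))
print("B top3");blob(t,(.593,-.361),.03)
print("A wrist");blob(s,fr(F,(.047,0,0)),.036)
go((.5939,-.362,.13),np.radians(-6.0))
```

```text
[0.04691071 0.0007112 ] 0.5185386110679179
B top3
   284 [ 0.6031 -0.3613] [0.4043 0.1154] [29.1 14.2] 5.9
   283 [ 0.5859 -0.365 ] [0.4099 0.0987] [30.1 12.8] 5.8
A wrist
   399 [ 5.319e-01 -4.000e-04] [0.0535 0.0046] [13.7 31.6] 3.9
   286 [0.5302 0.0165] [0.0369 0.001 ] [13.5 31.1] 6.3
shift [ 359.  -106.1  -11.6] turn [  0.1   0.2 -90.4] or [ 0.2 -0.1 89.6] q6 1.48
```

Request:
servo_tool(
  targets=[
    [30,-10,-20,0,0,-10],
    [75,-22,-15,0,0,-20],
    [120,-35,-12,0,0,-30],
    [165,-49,-12,0,0,-40],
    [210,-62,-12,0,0,-50],
    [255,-75,-12,0,0,-60],
    [300,-89,-12,0,0,-70],
    [335,-99,-12,0,0,-80],
    [355,-105,-12,0,0,-90],
    [359,-106,-12,0,0,-90.4],
  ],
  gripper=65,
)

```text
t: 43.1
tcp_pos: [0.5942, -0.3632, 0.1301]
tool_rot: [0.999, -0.054, -0.001, -0.001]
force: [0.1, 0.2, -0.4]
finger_gap: 0.764
```

Request:
servo_tool(
  targets=[
    [0,0,0,0,0,0],
    [0,0,0,0,0,0],
    [0,0,0,0,0,0],
    [0,0,0,0,0,0],
  ],
)

```text
t: 43.6
tcp_pos: [0.5951, -0.3616, 0.1326]
tool_rot: [0.999, -0.052, 0.0, 0.0]
force: [-0.1, 0.8, 0.1]
finger_gap: 0.759
```

```bash
cat >> h.py <<'E'
def blob(s,c,z,half=.045,F=None,thr=None):
    im=rect(s,c,z,half,int(half*8000));g=im.min(2);thr=thr or (np.median(g)+np.percentile(g,98))/2
    m=cv2.morphologyEx((g>thr).astype(np.uint8),cv2.MORPH_OPEN,np.ones((9,9)))
    k,l,S,ce=cv2.connectedComponentsWithStats(m)
    for i in range(1,k):
        if 1200<S[i,4]<12000:
            r=cv2.minAreaRect(np.argwhere(l==i)[:,::-1].astype(np.int32));w=np.array([c[0]+half-r[0][1]*.25e-3,c[1]+half-r[0][0]*.25e-3])
            print("  ",round(S[i,4]/16),w.round(4),inv(F,w).round(4) if F is not None else "",np.round(np.array(r[1])/4,1),round(r[2],1))
E
python3 - <<'E'
from h import *
F=np.load("F.npy");st=sense();print(st["tcp_pos"])
t=snap("top","top4");s=snap("wrist","w17");side=snap("side","side1")
print("A top");
for z in(.036,.046):blob(t,fr(F,(.047,0,0)),z,.03,F,235)
for z in(.036,.046):blob(load("w16"),fr(F,(.047,0,0)),z,.045,F)
print("B wrist");blob(s,(.594,-.362),.03);print("B top");blob(t,(.594,-.362),.03)
go((.594,-.362,.003),np.radians(-6.0))
g=rect(t,fr(F,(.047,0,0)),.036,.03,240).min(2);print(np.percentile(g,[5,25,50,75,95]))
E
```

```text
[ 0.59513414 -0.36157353  0.13256416]
A top
   242 [ 0.5324 -0.0017] [0.0547 0.0052] [10.5 25.1] 4.1
   237 [ 0.5314 -0.0016] [0.0547 0.0042] [10.3 25. ] 4.2
   399 [ 5.319e-01 -4.000e-04] [0.0535 0.0046] [13.7 31.6] 3.9
   286 [0.5302 0.0165] [0.0369 0.001 ] [13.5 31.1] 6.3
   200 [0.5629 0.0123] [0.0374 0.034 ] [79.2  2.9] 6.4
   389 [ 5.351e-01 -4.000e-04] [0.0532 0.0078] [13.7 30.7] 3.9
   283 [0.5334 0.0157] [0.0374 0.0043] [13.4 30.5] 6.5
B wrist
   140 [ 0.6037 -0.3506]  [10.9 14.4] 6.6
B top
   551 [ 0.6301 -0.3805]  [50.7 21.3] 11.8
   372 [ 0.5969 -0.3838]  [41.7 23.6] 87.4
   149 [ 0.6043 -0.3523]  [11.4 16.3] 11.3
shift [-1.100e+00  1.000e-01  1.295e+02] turn [ 0. -0. -0.] or [ -0.  -0. 180.] q6 -0.6
[122. 194. 228. 235. 238.]
```

A's slice positions from the two cameras agree at a top height of about 36–38 mm, so it is seated. The trough centre is about +2 mm in my frame. Now B.

Request:
servo_tool(
  targets=[
    [-1,0,50,0,0,0],
    [-1,0,95,0,0,0],
    [-1,0,120,0,0,0],
    [-1,0,129,0,0,0],
    [-1,0,129,0,0,0],
    [-1,0,129,0,0,0],
    [-1,0,129,0,0,0],
  ],
)

```text
t: 44.62
tcp_pos: [0.5948, -0.3628, 0.0049]
tool_rot: [0.999, -0.052, 0.001, 0.001]
force: [0.5, 0.3, 0.4]
finger_gap: 0.759
```

Request:
servo_tool(
  targets=[
    [0,0,0,0,0,0],
    [0,0,0,0,0,0],
    [0,0,0,0,0,0],
    [0,0,0,0,0,0],
    [0,0,0,0,0,0],
    [0,0,0,0,0,0],
  ],
  gripper=28,
  newtons=30,
)

```text
t: 45.38
tcp_pos: [0.5944, -0.3624, 0.0041]
tool_rot: [0.999, -0.052, 0.0, 0.0]
force: [0.6, 1.0, 5.6]
finger_gap: 0.381
```

Request:
servo_tool(
  targets=[
    [0,0,-20,0,0,0],
    [0,0,-60,0,0,0],
    [0,0,-95,0,0,0],
    [0,0,-95,0,0,0],
    [0,0,-95,0,0,0],
    [0,0,-95,0,0,0],
  ],
)

```text
t: 46.12
tcp_pos: [0.593, -0.3613, 0.0966]
tool_rot: [0.999, -0.052, -0.001, -0.001]
force: [0.4, 0.6, -0.4]
finger_gap: 0.388
```

Run:
```python
from h import *
F=np.load("F.npy");st=sense();print(st["tcp_pos"],st["force"],st["finger_gap"])
s=snap("wrist","w18");R=Ro.from_quat(st["tool_rot"])
for dx in(-8.5,8.5):
    ys=np.arange(-26,27,2);P=st["tcp_pos"]+R.apply(np.c_[np.full(len(ys),dx),ys,np.full(len(ys),-26)]/1000.)
    uv=proj(s,P);print(dx,[int(s["color"][int(round(v)),int(round(u))].min()) for u,v in uv])
go(fr(F,(.002,.002,.1)),F[2])
```

```text
[ 0.59295188 -0.36125271  0.09662885] [ 0.35654505  0.60018732 -0.40528651] 0.38774758583556307
-8.5 [146, 79, 81, 80, 66, 61, 61, 58, 57, 70, 87, 89, 88, 87, 86, 87, 89, 88, 88, 87, 87, 86, 95, 95, 94, 96, 97]
8.5 [81, 82, 84, 114, 154, 176, 91, 89, 88, 89, 89, 88, 89, 85, 83, 63, 66, 67, 68, 73, 95, 96, 95, 96, 97, 95, 101]
shift [-100.8 -404.1   -2.4] turn [ 0.   0.2 90.4] or [ -0.2   0.  -89.6] q6 -0.6
```

Request:
servo_tool(
  targets=[
    [-6,-30,0,0,0,9],
    [-17,-75,0,0,0,18],
    [-29,-122,0,0,0,28],
    [-41,-170,0,0,0,38],
    [-53,-220,0,0,0,48],
    [-65,-270,0,0,0,58],
    [-77,-320,0,0,0,68],
    [-88,-370,0,0,0,78],
    [-97,-408,0,0,0,87],
    [-101.5,-426,0,0,0,90.4],
  ],
)

```text
t: 47.42
tcp_pos: [0.5363, 0.0745, 0.0975]
tool_rot: [-0.666, 0.746, 0.001, -0.001]
force: [0.3, 0.2, -0.8]
finger_gap: 0.383
```

Request:
servo_tool(
  targets=[
    [0,0,0,0,0,0],
    [0,0,15,0,0,0],
    [0,0,30,0,0,0],
    [0,0,45,0,0,0],
    [0,0,60,0,0,0],
    [0,0,60,0,0,0],
    [0,0,60,0,0,0],
    [0,0,60,0,0,0],
  ],
)

```text
t: 48.42
tcp_pos: [0.5381, 0.0722, 0.0388]
tool_rot: [-0.667, 0.745, -0.0, 0.0]
force: [-0.2, -0.1, -0.3]
finger_gap: 0.383
```

Run:
```python
from h import *
F=np.load("F.npy");st=sense();print(inv(F,st["tcp_pos"]),st["tcp_pos"],st["force"],st["finger_gap"])
go(fr(F,(-.02,.0013,.010)),F[2])
s=snap("wrist","w19");R=Ro.from_quat(st["tool_rot"])
for dx in(-8.5,8.5):
    ys=np.arange(-26,27,2);P=st["tcp_pos"]+R.apply(np.c_[np.full(len(ys),dx),ys,np.full(len(ys),-26)]/1000.)
    uv=proj(s,P);print(dx,[tuple(int(q) for q in s["color"][int(round(v)),int(round(u))][[0,1]]) for u,v in uv])
```

```text
[-0.0193417   0.00272366] [0.53814307 0.07220118 0.03884377] [-0.18360274 -0.06863454 -0.34277466] 0.38344210662575196
shift [-0.7  1.5 28.8] turn [-0.1  0.  -0. ] or [0.0e+00 1.0e-01 1.8e+02] q6 1.61
-8.5 [(83, 82), (94, 91), (102, 98), (102, 100), (103, 100), (90, 84), (129, 120), (153, 143), (139, 128), (157, 149), (139, 135), (88, 87), (89, 87), (88, 86), (86, 84), (87, 84), (86, 84), (87, 85), (85, 83), (87, 86), (84, 81), (86, 84), (75, 72), (69, 67), (34, 34), (33, 33), (31, 31)]
8.5 [(100, 96), (102, 99), (103, 101), (115, 112), (154, 150), (180, 175), (173, 169), (176, 172), (175, 171), (174, 170), (89, 87), (87, 86), (85, 84), (86, 85), (84, 81), (68, 61), (68, 60), (69, 61), (70, 62), (70, 62), (75, 73), (74, 74), (74, 73), (68, 67), (32, 33), (35, 37), (32, 31)]
```

Request:
servo_tool(
  targets=[
    [-0.7,1.5,6,0,0,0],
    [-0.7,1.5,12,0,0,0],
    [-0.7,1.5,17,0,0,0],
    [-0.7,1.5,21,0,0,0],
    [-0.7,1.5,24,0,0,0],
    [-0.7,1.5,26.5,0,0,0],
    [-0.7,1.5,28,0,0,0],
    [-0.7,1.5,28,0,0,0],
    [-0.7,1.5,28,0,0,0],
  ],
)

```text
t: 49.6
tcp_pos: [0.5363, 0.0731, 0.0104]
tool_rot: [-0.666, 0.746, -0.0, 0.0]
force: [-0.5, -0.4, -0.4]
finger_gap: 0.386
```

Run:
```python
from h import *
F=np.load("F.npy");st=sense();print(inv(F,st["tcp_pos"]),st["tcp_pos"],st["force"],st["finger_gap"])
```

```text
[-0.01999937  0.00079885] [0.53630313 0.07306839 0.01041954] [-0.5310748  -0.36671047 -0.40996206] 0.38592870760171794
```

Request:
servo_tool(
  targets=[
    [0,1.5,-1,0,0,0],
    [0,3,-1,0,0,0],
    [0,5,-1,0,0,0],
    [0,5,-1,0,0,0],
    [0,5,-1,0,0,0],
  ],
)

```text
t: 50.22
tcp_pos: [0.5349, 0.0732, 0.0121]
tool_rot: [-0.666, 0.746, -0.003, 0.003]
force: [5.0, -1.4, -0.9]
finger_gap: 0.387
```

Run:
```python
from h import *
F=np.load("F.npy");st=sense();print(inv(F,st["tcp_pos"]),st["tcp_pos"],st["force"],st["finger_gap"])
```

```text
[-0.01998763 -0.00060458] [0.53490706 0.07321247 0.01206144] [ 4.98788806 -1.3821669  -0.90717468] 0.38661019631901206
```

B slid in without contact force and the wall resists sideways pushing, so it's in the trough. Releasing.

Request:
servo_tool(
  targets=[
    [0,-3,0,0,0,0],
    [0,-4,1,0,0,0],
    [0,-4,1,0,0,0],
  ],
)

```text
t: 50.6
tcp_pos: [0.5355, 0.0731, 0.0104]
tool_rot: [-0.666, 0.746, -0.0, 0.0]
force: [4.2, -1.3, 0.9]
finger_gap: 0.388
```

Request:
servo_tool(
  targets=[
    [0,0,0,0,0,0],
    [0,0,0,0,0,0],
    [0,0,0,0,0,0],
    [0,0,-30,0,0,0],
    [0,0,-80,0,0,0],
    [0,0,-120,0,0,0],
    [0,0,-120,0,0,0],
    [0,0,-120,0,0,0],
    [0,0,-120,0,0,0],
  ],
  gripper=44,
)

```text
t: 51.72
tcp_pos: [0.5338, 0.0732, 0.1288]
tool_rot: [-0.666, 0.746, 0.001, -0.001]
force: [1.1, -0.6, 0.9]
finger_gap: 0.517
```

Run:
```python
from h import *
F=np.load("F.npy");st=sense();print(inv(F,st["tcp_pos"]),st["finger_gap"])
s=snap("wrist","w20")
print("B");blob(s,fr(F,(-.02,0,0)),.036,.035,F);print("A");blob(s,fr(F,(.047,0,0)),.036,.035,F)
go(fr(F,(-.115,.0005,.12)),F[2]+np.pi/2)
```

```text
[-0.01987652 -0.00166375] 0.5165162039012943
B
   285 [0.5376 0.066 ] [-0.0131  0.0029] [13.4 29.1] 7.4
   296 [0.5344 0.0825] [-0.0292 -0.0021] [12.5 28.3] 10.5
A
   364 [ 0.5318 -0.0009] [0.054  0.0046] [31.  12.5] 90.0
   249 [0.5301 0.0162] [0.0372 0.0009] [12.7 29.8] 1.8
shift [-95.1  -2.    8.8] turn [  0.2   0.2 -90. ] or [ 0.2 -0.2 90. ] q6 1.61
```

Request:
servo_tool(
  targets=[
    [-10,0,0,0,0,-10],
    [-20,0,0,0,0,-20],
    [-30,0,0,0,0,-30],
    [-40,0,0,0,0,-40],
    [-55,0,0,0,0,-50],
    [-70,-1,0,0,0,-60],
    [-80,-2,0,0,0,-70],
    [-90,-2,0,0,0,-80],
    [-95,-2,0,0,0,-90],
    [-95,-2,0,0,0,-90],
  ],
  gripper=40,
)

```text
t: 53.02
tcp_pos: [0.5471, 0.1676, 0.1291]
tool_rot: [0.998, -0.057, -0.001, 0.0]
force: [-0.6, -0.6, 0.0]
finger_gap: 0.468
```

Request:
servo_tool(
  targets=[
    [0,0,0,0,0,0],
    [0,0,0,0,0,0],
    [0,0,0,0,0,0],
  ],
)

```text
t: 53.4
tcp_pos: [0.5478, 0.1671, 0.1303]
tool_rot: [0.998, -0.056, -0.0, 0.0]
force: [0.3, 0.4, 0.2]
finger_gap: 0.465
```

Run:
```python
from h import *
F=np.load("F.npy");st=sense();print(inv(F,st["tcp_pos"]),st["finger_gap"])
s=snap("wrist","w21")
# handle: brown pixels on plane z=.078
im=rect(s,fr(F,(-.115,0,0)),.078,.05,400).astype(int);m=((im[...,2]-im[...,0])>40).astype(np.uint8)
k,l,S,ce=cv2.connectedComponentsWithStats(m);i=1+np.argmax(S[1:,4]);c=ce[i];w=fr(F,(-.115,0,0))[:2]+np.array([.05-c[1]*.1/399,.05-c[0]*.1/399]);print("handle blob",S[i],inv(F,w))
go(fr(F,(-.115,.0005,.045)),F[2]+np.pi/2)
```

```text
[-0.11475876  0.00179178] 0.4646073824644433
handle blob [157 162  11  33 249] [-0.12496026  0.00379121]
shift [-1.3 -0.2 85.3] turn [-0.   0.  -0.1] or [  0.    0.  179.9] q6 0.21
```

Request:
servo_tool(
  targets=[
    [-1.3,0,40,0,0,0],
    [-1.3,0,75,0,0,0],
    [-1.3,0,85,0,0,0],
    [-1.3,0,85,0,0,0],
    [-1.3,0,85,0,0,0],
  ],
)

```text
t: 54.08
tcp_pos: [0.5477, 0.1676, 0.0466]
tool_rot: [0.998, -0.056, 0.001, -0.0]
force: [0.8, -0.2, 1.9]
finger_gap: 0.468
```

Request:
servo_tool(
  targets=[
    [0,0,0,0,0,0],
    [0,0,0,0,0,0],
    [0,0,0,0,0,0],
    [0,0,0,0,0,0],
    [0,0,0,0,0,0],
  ],
  gripper=8,
  newtons=40,
)

```text
t: 54.7
tcp_pos: [0.5456, 0.1678, 0.0467]
tool_rot: [0.998, -0.056, -0.001, -0.0]
force: [-3.3, 0.7, 5.6]
finger_gap: 0.223
```

Request:
servo_tool(
  targets=[
    [0,8,0,0,0,0],
    [0,20,0,0,0,0],
    [0,32,0,0,0,0],
    [0,44,0,0,0,0],
    [0,54,0,0,0,0],
    [0,63,0,0,0,0],
    [0,72,0,0,0,0],
    [0,81,0,0,0,0],
    [0,90,0,0,0,0],
    [0,96,0,0,0,0],
  ],
)

```text
t: 55.95
tcp_pos: [0.5348, 0.0727, 0.0467]
tool_rot: [0.998, -0.056, -0.001, -0.001]
force: [-2.4, 3.4, 6.2]
finger_gap: 0.219
```

Run:
```python
from h import *
F=np.load("F.npy");st=sense();print(inv(F,st["tcp_pos"]),st["tcp_pos"],st["force"],st["finger_gap"])
s=snap("wrist","w22")
blob(s,fr(F,(.05,0,0)),.036,.045,F,140)
```

```text
[-0.01946003 -0.00060843] [0.53484469 0.07268855 0.04672487] [-2.36442582  3.42183142  6.19995016] 0.21901875941388518
   123 [0.5687 0.0375] [0.0118 0.037 ] [ 8.  22.2] 90.0
   443 [ 0.5302 -0.011 ] [0.0642 0.0041] [33.3 15.2] 80.0
   78 [0.5312 0.0381] [ 0.0154 -0.0004] [ 4.1 22.9] 6.3
   308 [0.5304 0.0269] [0.0265 0.    ] [15.4 26. ] 6.3
   304 [0.5278 0.0067] [ 0.0469 -0.0003] [31.  15.3] 80.4
```

Request:
servo_tool(
  targets=[
    [0,6,0,0,0,0],
    [0,11,0,0,0,0],
    [0,15,0,0,0,0],
    [0,18,0,0,0,0],
    [0,20,0,0,0,0],
    [0,22,0,0,0,0],
    [0,22,0,0,0,0],
    [0,22,0,0,0,0],
  ],
)

```text
t: 57.0
tcp_pos: [0.5324, 0.0511, 0.0467]
tool_rot: [0.998, -0.056, -0.001, -0.001]
force: [-2.4, 4.2, 5.6]
finger_gap: 0.218
```

Run:
```python
from h import *
F=np.load("F.npy");st=sense();print(inv(F,st["tcp_pos"]),st["tcp_pos"],st["force"],st["finger_gap"])
s=snap("wrist","w23")
blob(s,fr(F,(.05,0,0)),.036,.045,F,140)
```

```text
[ 0.00224746 -0.00065047] [0.53239392 0.05111981 0.04671453] [-2.41141009  4.23062127  5.60553173] 0.21788377985422056
   525 [0.5629 0.0252] [0.0246 0.0325] [19.8 46.8] 90.0
   439 [ 0.5278 -0.0324] [0.0857 0.004 ] [33.1 15.1] 80.5
   78 [0.5287 0.0165] [ 0.037  -0.0004] [ 4.1 22.9] 6.3
   310 [0.5279 0.0054] [ 0.0482 -0.    ] [15.5 26. ] 6.5
   296 [ 0.5253 -0.0149] [ 0.0687 -0.0003] [31.2 15. ] 80.5
```

Request:
servo_tool(
  targets=[
    [0,1,0,0,0,0],
    [0,2,0,0,0,0],
    [0,3,0,0,0,0],
    [0,4,0,0,0,0],
    [0,4,0,0,0,0],
    [0,4,0,0,0,0],
  ],
)

```text
t: 57.8
tcp_pos: [0.5322, 0.0496, 0.0467]
tool_rot: [0.998, -0.057, -0.0, -0.002]
force: [-2.0, 12.7, 6.7]
finger_gap: 0.216
```

Run:
```python
from h import *
F=np.load("F.npy");st=sense();print(inv(F,st["tcp_pos"]),st["tcp_pos"],st["force"],st["finger_gap"])
```

```text
[ 0.00373088 -0.00063259] [0.53224707 0.04964356 0.04674112] [-1.98954042 12.66546137  6.70900579] 0.2155359945501288
```

Row pressed at about 12.7 N. Now release the handle and go to the pawl knob.

Request:
servo_tool(
  targets=[
    [0,0,0,0,0,0],
    [0,0,0,0,0,0],
    [0,0,0,0,0,0],
    [0,0,-40,0,0,0],
    [0,0,-85,0,0,0],
    [-30,20,-85,0,0,0],
    [-65,45,-85,0,0,0],
    [-67,50,-85,0,0,0],
    [-67,50,-85,0,0,0],
    [-67,50,-85,0,0,0],
  ],
  gripper=40,
  newtons=40,
)

```text
t: 59.05
tcp_pos: [0.4623, 0.0039, 0.1304]
tool_rot: [0.998, -0.056, 0.001, 0.0]
force: [-0.0, 0.1, 0.1]
finger_gap: 0.468
```

Request:
servo_tool(
  targets=[
    [0,0,0,0,0,0],
    [0,0,0,0,0,0],
    [0,0,0,0,0,0],
  ],
)

```text
t: 59.42
tcp_pos: [0.4609, 0.0042, 0.1302]
tool_rot: [0.998, -0.056, -0.0, -0.0]
force: [0.4, -0.6, 0.2]
finger_gap: 0.464
```

Run:
```python
from h import *
F=np.load("F.npy");st=sense();print(inv(F,st["tcp_pos"]),st["tcp_pos"],st["force"])
s=snap("wrist","w24");c=fr(F,(.056,-.068,0))
im=rect(s,c,.078,.04,320);g=im.max(2)
m=(g<45).astype(np.uint8);k,l,S,ce=cv2.connectedComponentsWithStats(m)
for i in range(1,k):
  if S[i,4]>300:
    w=c[:2]+np.array([.04-ce[i][1]*.25e-3,.04-ce[i][0]*.25e-3]);print(S[i],inv(F,w).round(4))
print("expected px",proj(s,fr(F,(.056,-.068,.0728))),"pivot",proj(s,fr(F,(.015,-.068,.045))))
go(fr(F,(.056,-.068,.056)),F[2]+np.pi/2)
cv2.imwrite("pics/w24b.png",s["color"][100:350,200:440,::-1])
# dark column profile through knob column
u=int(round(proj(s,fr(F,(.056,-.068,.0728)))[0][0]))
print(u,[int(s["color"][v,u-3:u+4].max()) for v in range(120,330,5)])
v0=int(round(proj(s,fr(F,(.056,-.068,.0728)))[0][1]));print(v0,[int(s["color"][v0,x].max()) for x in range(u-40,u+41,4)])
```

```text
[ 0.05677576 -0.06651554] [0.46088443 0.00423767 0.13022652] [ 0.41036363 -0.56375797  0.23041598]
[293  29  27  17 312] [ 0.0892 -0.0336]
[ 119  133   57   55 2546] [ 0.0529 -0.0684]
[ 265  290   55   30 1056] [ 0.0937 -0.0997]
expected px [[313.72406033 249.38386598]] pivot [[313.78889878 174.87899801]]
shift [-1.4 -0.8 74.2] turn [-0.  0. -0.] or [  0.   0. 180.] q6 -0.12
314 [76, 75, 76, 77, 75, 74, 74, 72, 74, 66, 74, 51, 51, 49, 51, 50, 50, 72, 57, 51, 48, 55, 60, 66, 41, 43, 45, 44, 164, 163, 163, 163, 164, 164, 163, 164, 164, 162, 162, 163, 162, 164]
249 [82, 156, 155, 154, 156, 155, 149, 47, 39, 40, 43, 44, 43, 158, 161, 167, 159, 159, 162, 162, 161]
```

Request:
servo_tool(
  targets=[
    [-1.8,-2.3,30,0,0,0],
    [-1.8,-2.3,60,0,0,0],
    [-1.8,-2.3,76,0,0,0],
    [-1.8,-2.3,76,0,0,0],
    [-1.8,-2.3,76,0,0,0],
  ],
)

```text
t: 60.1
tcp_pos: [0.4597, 0.0064, 0.0547]
tool_rot: [0.998, -0.056, 0.0, 0.0]
force: [0.7, -0.4, 0.3]
finger_gap: 0.469
```

Request:
servo_tool(
  targets=[
    [0,0,0,0,0,0],
    [0,0,0,0,0,0],
    [0,0,0,0,0,0],
    [0,0,0,0,0,0],
    [0,0,0,0,0,0],
    [0,0,0,0,0,0],
  ],
  gripper=5,
  newtons=30,
)

```text
t: 60.85
tcp_pos: [0.459, 0.0065, 0.055]
tool_rot: [0.998, -0.056, 0.0, 0.0]
force: [-2.4, -0.5, 6.4]
finger_gap: 0.14
```

Run:
```python
from h import *
F=np.load("F.npy");st=sense();print(inv(F,st["tcp_pos"]),st["tcp_pos"],st["force"],st["finger_gap"])
```

```text
[ 0.05476701 -0.06865779] [0.45897834 0.00647175 0.05495113] [-2.37104139 -0.54268662  6.42820435] 0.13976913859528717
```

Request:
servo_tool(
  targets=[
    [0,-9.3,-9,0,0,0],
    [0,-21.2,-15.7,0,0,0],
    [0,-34.4,-19.2,0,0,0],
    [0,-48.1,-19,0,0,0],
    [0,-61.3,-15.4,0,0,0],
    [0,-73,-8.5,0,0,0],
    [0,-82.6,1.3,0,0,0],
    [0,-88.2,10.7,0,0,0],
    [0,-90.8,17.5,0,0,0],
    [0,-91.5,20,0,0,0],
  ],
)

```text
t: 62.1
tcp_pos: [0.4696, 0.101, 0.0355]
tool_rot: [0.998, -0.056, 0.001, -0.002]
force: [-1.3, 12.6, 15.2]
finger_gap: 0.132
```

Request:
servo_tool(
  targets=[
    [0,0,0,0,0,0],
    [0,0,0,0,0,0],
  ],
)

```text
t: 62.35
tcp_pos: [0.4696, 0.1008, 0.0358]
tool_rot: [0.998, -0.057, 0.001, -0.002]
force: [-2.4, 10.7, 13.0]
finger_gap: 0.13
```

Run:
```python
from h import *
F=np.load("F.npy");st=sense();print(inv(F,st["tcp_pos"]),st["tcp_pos"],st["force"],st["finger_gap"])
```

```text
[-0.04020294 -0.06855327] [0.46962146 0.10084349 0.0357662 ] [-2.38786548 10.68355937 13.03392765] 0.1296571723355974
```

Request:
servo_tool(
  targets=[
    [0,0,0,0,0,0],
    [0,0,0,0,0,0],
    [0,0,0,0,0,0],
    [0,0,-40,0,0,0],
    [0,0,-85,0,0,0],
    [0,0,-95,0,0,0],
    [0,0,-95,0,0,0],
    [0,0,-95,0,0,0],
    [0,0,-95,0,0,0],
  ],
  gripper=40,
)

```text
t: 63.48
tcp_pos: [0.4685, 0.0974, 0.128]
tool_rot: [0.998, -0.056, -0.002, 0.0]
force: [0.6, -0.1, -0.0]
finger_gap: 0.472
```

Run:
```python
from h import *
F=np.load("F.npy");st=sense();print(inv(F,st["tcp_pos"]),st["tcp_pos"],st["force"])
s=snap("wrist","w25")
for z in(.046,.053):
  c=fr(F,(-.038,-.068,0));im=rect(s,c,z,.03,240);g=im.max(2)
  print(z,"dark cols/rows")
  xs=np.arange(-70,31,3);uv=proj(s,[fr(F,(x/1000,-.068,z)) for x in xs]);print([int(s["color"][int(round(v)),int(round(u))].max()) for u,v in uv])
  uv=proj(s,[fr(F,(x/1000,-.061,z)) for x in xs]);print([int(s["color"][int(round(v)),int(round(u))].max()) for u,v in uv])
# pusher front face top edge: profile along x at z=.043,y=0..
xs=np.arange(-30,100,2);
for y in(-.012,.0,.012):
  uv=proj(s,[fr(F,(x/1000,y,.043)) for x in xs]);print(y,[int(s["color"][int(round(v)),int(round(u))].min()) if 0<v<479.4 else -1 for u,v in uv])
im=s["color"]; cv2.imwrite("pics/w25.png",im[:,:,::-1])
go(fr(F,(.0037,-.0005,.0467)),F[2]+np.pi/2)
```

```text
[-0.03666447 -0.06929728] [0.46848937 0.09740944 0.12801211] [ 0.57867871 -0.11920512 -0.00663063]
0.046 dark cols/rows
[73, 71, 75, 74, 74, 73, 67, 50, 50, 41, 40, 44, 40, 38, 46, 47, 51, 56, 58, 59, 60, 61, 66, 65, 68, 68, 71, 74, 79, 66, 161, 163, 161, 162]
[169, 168, 167, 167, 165, 166, 101, 87, 96, 80, 82, 84, 82, 93, 162, 162, 162, 161, 161, 162, 90, 84, 84, 71, 68, 76, 112, 113, 115, 113, 115, 159, 158, 157]
0.053 dark cols/rows
[72, 74, 72, 72, 72, 72, 51, 49, 41, 41, 41, 40, 41, 46, 46, 51, 56, 58, 59, 60, 61, 66, 65, 68, 68, 74, 75, 76, 92, 163, 161, 162, 161, 161]
[167, 166, 166, 165, 166, 166, 87, 87, 84, 80, 83, 82, 92, 162, 163, 162, 161, 161, 162, 90, 84, 83, 69, 69, 84, 125, 127, 130, 130, 139, 159, 158, 159, 158]
-0.012 [151, 81, 83, 85, 90, 152, 167, 168, 167, 166, 158, 85, 80, 80, 78, 77, 74, 69, 86, 165, 165, 165, 164, 71, 67, 36, 38, 38, 37, 38, 39, 38, 52, 63, 63, 63, 64, 64, 64, 64, 64, 70, 64, 35, 33, 33, 36, 34, 34, 39, 33, 34, 30, 32, 37, 35, 34, 35, 33, 32, 33, 33, 33, 31, 31]
0.0 [94, 82, 83, 83, 99, 154, 169, 169, 166, 167, 168, 41, 44, 43, 44, 43, 40, 40, 45, 41, 43, 44, 47, 52, 52, 49, 50, 47, 44, 44, 172, 170, 168, 132, 34, 38, 36, 35, 35, 34, 37, 35, 34, 34, 34, 34, 42, 42, 34, 34, 30, 34, 32, 31, 32, 32, 32, 30, 30, 31, 30, 33, 32, 32, 28]
0.012 [147, 137, 143, 144, 98, 152, 164, 163, 168, 165, 164, 162, 167, 165, 164, 83, 44, 42, 44, 43, 47, 53, 56, 58, 59, 60, 60, 57, 59, 58, 105, 136, 138, 101, 138, 165, 170, 165, 149, 169, 168, 158, 118, 42, 35, 35, 36, 31, 35, 35, 32, 28, 33, 31, 29, 31, 32, 34, 30, 28, 32, 32, 31, 26, 31]
shift [68.9 40.3 81.3] turn [ 0.   0.1 -0. ] or [  0.2  -0.  180. ] q6 0.08
```

The pawl is down, and the pusher slipped back about 3 mm. I'll push up once more through the ratchet.

Request:
servo_tool(
  targets=[
    [35,18,0,0,0,0],
    [69,37,0,0,0,0],
    [69,37,0,0,0,0],
    [69,37,0,0,0,0],
    [69,37,35,0,0,0],
    [69,37,70,0,0,0],
    [69,37,81,0,0,0],
    [69,37,81,0,0,0],
    [69,37,81,0,0,0],
  ],
)

```text
t: 64.65
tcp_pos: [0.5345, 0.0531, 0.0494]
tool_rot: [0.998, -0.056, 0.001, 0.0]
force: [-0.4, -0.0, -0.0]
finger_gap: 0.463
```

Request:
servo_tool(
  targets=[
    [0,0,0,0,0,0],
    [0,0,0,0,0,0],
    [0,0,0,0,0,0],
    [0,0,0,0,0,0],
    [0,0,0,0,0,0],
  ],
  gripper=8,
  newtons=40,
)

```text
t: 65.28
tcp_pos: [0.5326, 0.0533, 0.0496]
tool_rot: [0.998, -0.056, -0.001, -0.0]
force: [-3.3, 1.2, 6.3]
finger_gap: 0.219
```

Request:
servo_tool(
  targets=[
    [0,1,0,0,0,0],
    [0,2,0,0,0,0],
    [0,3,0,0,0,0],
    [0,4,0,0,0,0],
    [0,5,0,0,0,0],
    [0,5,0,0,0,0],
    [0,5,0,0,0,0],
  ],
)

```text
t: 66.15
tcp_pos: [0.5326, 0.053, 0.0496]
tool_rot: [0.998, -0.058, -0.0, -0.004]
force: [-0.0, 18.6, 5.7]
finger_gap: 0.217
```

Run:
```python
from h import *
F=np.load("F.npy");st=sense();print(inv(F,st["tcp_pos"]),st["tcp_pos"],st["force"],st["finger_gap"])
```

```text
[ 0.0003251  -0.00064995] [0.53260778 0.05303024 0.04963418] [-1.10458726e-03  1.85576610e+01  5.72058631e+00] 0.2168335358805581
```

Request:
servo_tool(
  targets=[
    [0,0,0,0,0,0],
    [0,0,0,0,0,0],
    [0,0,0,0,0,0],
    [0,0,-40,0,0,0],
    [0,0,-85,0,0,0],
    [0,-50,-125,0,0,0],
    [0,-80,-125,0,0,0],
    [0,-80,-125,0,0,0],
    [0,-80,-125,0,0,0],
    [0,-80,-125,0,0,0],
  ],
  gripper=40,
)

```text
t: 67.4
tcp_pos: [0.5418, 0.1264, 0.1727]
tool_rot: [0.998, -0.057, -0.001, 0.0]
force: [0.4, -1.3, -0.0]
finger_gap: 0.468
```

Run:
```python
from h import *
F=np.load("F.npy");st=sense();print(inv(F,st["tcp_pos"]),st["tcp_pos"],st["force"])
snap("wrist","w26");snap("top","top5");snap("side","side5")
def prof(n,y,z,xs):
    s=load(n);uv=proj(s,[fr(F,(x/1000,y,z)) for x in xs]);print(n,y,z,xs[0],[int(s["color"][int(round(v)),int(round(u))].min()) if 0<v<479.4 else -1 for u,v in uv])
for n in("w24","w26","top4","top5"): prof(n,-.04,.046,np.arange(-10,40,1))
for n in("w26","top5"): prof(n,.004,.036,np.arange(10,100,1));prof(n,.0,.036,np.arange(10,100,1))
prof("w26",-.068,.053,np.arange(-70,30,2))
print(np.abs(load("top5")["color"].astype(int)-load("top0")["color"]).max())
```

```text
[-0.07360305  0.00036203] [0.54181765 0.12638945 0.17265836] [ 0.38784538 -1.32475183 -0.03705098]
w24 -0.04 0.046 -10 [159, 158, 160, 157, 158, 158, 158, 159, 158, 155, 158, 158, 160, 158, 81, 82, 120, 150, 155, 155, 157, 155, 152, 150, 147, 148, 149, 151, 149, 147, 125, 128, 159, 156, 157, 157, 157, 156, 156, 156, 154, 156, 157, 157, 156, 157, 156, 158, 156, 155]
w26 -0.04 0.046 -10 [76, 78, 78, 78, 78, 78, 78, 75, 68, 65, 66, 71, 103, 120, 127, 128, 129, 130, 127, 125, 121, 137, 136, 137, 141, 140, 135, 133, 146, 145, 142, 143, 142, 143, 136, 134, 135, 134, 133, 134, 150, 149, 149, 148, 148, 151, 149, 149, 150, 151]
top4 -0.04 0.046 -10 [231, 232, 232, 232, 232, 231, 231, 231, 232, 232, 232, 232, 232, 232, 231, 231, 231, 231, 231, 233, 233, 232, 232, 232, 232, 232, 231, 231, 232, 232, 232, 232, 233, 233, 233, 232, 232, 232, 232, 232, 232, 232, 232, 232, 232, 232, 233, 233, 233, 233]
top5 -0.04 0.046 -10 [224, 223, 223, 223, 223, 223, 223, 223, 224, 224, 224, 224, 223, 223, 222, 222, 222, 201, 201, 206, 206, 218, 218, 215, 215, 215, 213, 213, 214, 214, 213, 213, 164, 164, 164, 192,
[... 1408 characters left out ...]
, 204]
top5 0.0 0.036 10 [71, 162, 162, 227, 227, 227, 235, 235, 233, 233, 221, 221, 221, 206, 206, 189, 189, 167, 167, 222, 222, 222, 233, 233, 233, 233, 234, 234, 234, 235, 235, 229, 229, 214, 214, 224, 224, 224, 233, 233, 232, 232, 233, 226, 226, 225, 225, 221, 221, 168, 168, 189, 189, 189, 226, 226, 224, 224, 224, 224, 224, 228, 228, 231, 231, 224, 224, 198, 198, 198, 219, 219, 230, 230, 231, 231, 231, 229, 229, 230, 230, 217, 217, 165, 165, 165, 185, 185, 205, 205]
w26 -0.068 0.053 -70 [75, 73, 75, 76, 77, 75, 77, 75, 75, 75, 75, 66, 30, 31, 28, 33, 27, 31, 33, 38, 40, 41, 40, 47, 38, 41, 42, 41, 43, 43, 43, 41, 40, 56, 62, 63, 59, 36, 35, 38, 35, 36, 36, 36, 35, 35, 35, 44, 56, 62]
179
```

The top-camera profile puts the pusher/B, B/A and A/plate boundaries at about 27.5, 59.5 and 94 mm. Together that is about 67 mm against 68 mm of pieces, so there are no gaps. The pawl is down and the gripper is clear. Handing in.

```bash
python3 -c "
from station import *
print(sense()['t'],sign_off())"
```

```text
the job is handed in; nothing more can be done
67.55 None
```

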